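# Find the zero of a coffee grinder through its adjusting slot

### The job

The coffee grinder has just been cleaned and its burrs need zeroing: take the orange adjusting key from the tool stand, put its blade through the narrow slot in the grinder's top and click the toothed ring tooth by tooth towards fine (the way the yellow arrow points) until you feel the burrs touch, never forcing it. Then back it off exactly one click from there and put the key back fully home in its hole in the stand. Leave the brush, tumbler and cup as they are.

Things in the scene. Friction and masses are not known exactly. Their poses are not given: they have to be found in the camera images.
- grinder: Navy coffee grinder, hopper taken off, 170 x 130 mm, flat metal top 170 mm above the counter; it does not slide. Origin: on the burr axis, at counter height. Its x runs from the slot to the burr axis, y along the slot's length, z up. In the top: an open throat with a dark hopper seat ring round it (66 mm across, 6 mm high).
- slot (a point): Middle of the access slot, on the top surface, 42 mm from the burr axis; axes as the grinder's. Straight opening in the 3 mm sheet, 19 mm along y, 8 mm along x, a thin yellow line along each long side. FINE is towards +y (the printed yellow arrow beside it points that way; clockwise from above), coarse towards -y. The slot's ends allow only one tooth a stroke.
- slot_teeth (a point): 6 mm straight below the slot's middle: height of the tops of the brass ring's 24 upright teeth, which pass under the slot along y. Pitch 11 mm, teeth 4.5 mm thick and 7 mm high, gaps about 6.5 mm. In a click seat one tooth stands at the slot's middle, and the gaps beside it are centred 5.5 mm to either side: a full stroke is 11 mm along the slot, gap to gap.
- ring (a joint): Angle of the toothed adjusting ring, rad; grows towards fine. One tooth is 0.262; click seats lie at whole multiples of the exact pitch, 2 pi / 24. A spring ball holds it: leaving a seat takes about 3 N at the blade, less and less up to half a tooth, then the ring snaps on into the next seat. Let go before half a tooth, it springs back. No reading marks the burrs' touch: feel it.
- burr_axis (a point): Burr axis at the top surface, middle of the throat. The burrs touch one or two clicks finer than the start: there, once the next push has moved the ring 1 mm, resistance climbs 3 N per mm instead of falling away. Stop at 4 to 5.5 N; pressed on past about 7 N (1.9 mm) the burrs chip. Let go, it springs back to the seat it left; back off is counted from there. Nowhere over 20 N with the key.
- key_grip (a point): Centre of the orange handle of the adjusting key (70 g), which stands upright in the tool stand, blade down. Handle 18 mm (x) by 24 mm (y) by 50 mm (z; 25 mm above and below this point). z points up the key from blade to handle. In the slot the key's x and y axes lie along the grinder's x and y, or both opposite.
- key_tip (a point): Middle of the end of the key's blade, 56 mm below the handle's centre; axes as the handle's. Flat steel blade 6 mm wide (x), 3 mm thick (y), 13 mm long, then a round shank 10 mm thick, 18 mm long, then the handle. The shank cannot pass the slot: with the blade fully in, it rests on the grinder's top.
- stand_socket (a point): Mouth of the key's square hole in the dark wooden tool stand (60 mm x, 112 mm y, 36 mm high, does not slide). Hole 14 x 14 mm, small chamfer, 33 mm deep, z up. Fully home the handle rests on the stand and its centre is 25 mm above this point. The key stands with its axes along the stand's, up to 7 degrees off. The brush is in an equal hole 56 mm away along +y.
- brush: Small grinder brush, 22 mm thick, standing bristles up in the stand's other hole, its top 80 mm above the counter. Origin: its lower end, 5 mm above the counter. Leave it.
- tumbler: Navy insulated tumbler with a steel rim, 87 mm across, 139 mm high, standing on the counter between grinder and stand. Origin: centre of its foot. Leave it.
- cup: White ceramic mug, 80 mm across, 62 mm high, standing on the counter nearest the robot. Origin: centre of its foot. Leave it.
There are look-alikes about, which are no part of the job. Of the things shaped like the part that bears key_grip, the orange one is meant.

How it is judged:
By the outcome, as a careful person would: the job done as asked, in the order asked, and still so for the second after the job is handed in, with the robot touching nothing.
It also fails if it takes over 72 s, if anything falls off the work surface, if the arm or the gripper's body presses on something with over 40 N, if the wrist force passes 120 N, or if a joint passes its speed limit or range.

### The arm

A 7-joint arm with a two-finger parallel gripper is mounted at the origin on the work surface. World frame = base frame: x ahead of the robot, y to its left, z up, the work surface at z = 0. Lengths are in mm, angles in rad, forces in N, time in s.
With the tool pointing down it reaches from about 425 to 1025 mm from the base axis. Payload 3.6 kg.
Tool frame: the origin (TCP) lies midway between the tips of the shut fingers; the grasp point (between the pads) lies 19 mm behind it (ctrl.hold_point_z is the distance from the TCP to the grasp point, in mm); z points along the fingers, x is the direction in which the jaws open and shut, and the axes are right-handed (so a half turn about z gives the same grasp; the last joint's range is limited). The gripper opens to 85 mm and grips with 20 to 120 N. Pads are 22 mm wide; open, the fingers measure 114 mm over their backs; the gripper's body (76 mm by 85 mm) begins 54 mm behind the grasp point. The pads swing forward as they close: fully open they stand 13 mm farther back than shut.
Start: joints at [-1.242, 0.591, 0.048, 1.609, -0.033, 0.943, -0.034], TCP at [297.475, 661.164, 231.302] pointing down, gripper open.
Joint ranges: [-2.69, 2.69], [-0.47, 2.24], [-1.27, 1.36], [0.19, 2.51], [-1.53, 4.68], [0.08, 2.07], [-3.09, 3.09]. Speed limits (rad/s): [2.57, 2.57, 3.14, 3.14, 3.14, 3.14, 3.14].

### API

Orientations are given as a unit quaternion [w, x, y, z].
In Python, from plant import ctrl gives the robot as it stands.
- The arm moves only by the shell command python3 -m crank 'ROWS'. ROWS is JSON, a list of rows, each a list of 7 numbers: the shift along the world's x, y, z in m, then the turn, a rotation vector about the world's x, y, z in rad, then the finger opening in m, from 0 to 0.0854. In form: [[x, y, z, wx, wy, wz, grip], ...]. A call has 1 to 20 rows; each row is the pose to reach, as a shift and turn from the pose commanded when the call began; what a row does not reach only later rows make up. A row lasts 1/12 s, in which the tool goes at most 41.7 mm and 7.16 degrees, less where a joint would pass 70% of its speed; a pose out of reach is approached as far as the arm can. A call with a gripper value outside its range is refused whole. The fingers move at their own pace and stop on an object; the grip force is fixed at half the most. Time passes only in rows, so rows that repeat a pose let the fingers close. It gives the time, the measured TCP pose, the force and the opening at its end, in the units of the state.
- ctrl.get_state(): the state, without advancing time (a new reading comes with each control period).
- ctrl.grab_frame(name): name is "scene" or "top" or "wrist"; returns a dict with "image" (420x560x3 uint8, red, green, blue), "mtx" (3x3 intrinsics, pixels), "k1" (the pictures are not rectified: a ray, as slopes to the right and down, at radius r is drawn at 1 + k1 r^2 times it, then the intrinsics apply), "R" (3x3) and "t" (3): a world point X has camera coordinates R X + t; the wrist camera has in their place "mount" (4x4, takes a point from camera to tool coordinates, whose origin is the TCP and whose axes are the tool frame's). Camera axes: x right, y down, z forward; pixel columns grow to the right and rows downward; lengths in mm; the calibration is good to about 2 mm. A picture is of the moment at which its call begins: read the wrist's pose just before it. There is no depth.
- ctrl.close_job(): hands the job in, once; it reports no verdict.
The state is a dict: "clock": time; "joint_positions": joint angles; "qvel": joint speeds; "tau": joint torques, N m; "tcp_pos": TCP position; "orientation": TCP orientation; "wrist_force": force on the tool from outside, world axes, zero at the start; "moment": the same for the moment, N m; "finger_gap": finger opening in mm.
Only numpy, scipy, OpenCV 4.12 (cv2) and the standard library are available. Lean on these libraries where they do the work, as an engineer would, in place of code of your own. Each camera call takes 0.05 s, during which the arm holds its last target.

## Working session

There is one attempt and no reset: what is moved stays moved. The work goes in short steps, Python scripts to look and compute and a shell command to move; the robot and the scene stay as the last step left them, time stands still between calls to the robot, and variables do not carry over. Pictures are saved under pics/ and viewed, and the job is handed in when it is done.

```bash
ls; mkdir -p pics; python3 - <<'E'
from plant import ctrl
import cv2
for n in ("scene","top","wrist"):
    s=ctrl.get_state()
    f=ctrl.grab_frame(n)
    cv2.imwrite(f"pics/{n}0.png",f["image"][:,:,::-1])
    print(n,f["mtx"],f["k1"],f.get("R"),f.get("t"),f.get("mount"))
print(s)
E
```

```text
pics
scene [[522.39302404   0.         279.16765214]
 [  0.         522.39302404 195.30465841]
 [  0.           0.           1.        ]] -0.0161889031949636 [[ 0.86695303  0.49821307 -0.01327347]
 [ 0.42323999 -0.75003145 -0.50825264]
 [-0.26317363  0.4350133  -0.86110573]] [-472.58258551 -161.12069784 1173.17412265] None
top [[425.23433019   0.         278.84043725]
 [  0.         425.23433019 200.74165397]
 [  0.           0.           1.        ]] -0.12105936923369481 [[ 0.01447531 -0.99986554 -0.00770467]
 [-0.98071345 -0.01269514 -0.19503834]
 [ 0.19491431  0.01037931 -0.98076536]] [-4.70781976e-01  5.72096883e+02  7.31778462e+02] None
wrist [[298.9663284    0.         281.33363666]
 [  0.         298.9663284  206.11294635]
 [  0.           0.           1.        ]] 0.0022955939215063945 None None [[ 9.99999910e-01 -1.76290114e-04  3.85937328e-04  7.24846517e-01]
 [ 5.82819411e-05  9.58048130e-01  2.86607358e-01 -7.30780908e+01]
 [-4.20272579e-04 -2.86607310e-01  9.58048054e-01 -1.41994985e+02]
 [ 0.00000000e+00  0.00000000e+00  0.00000000e+00  1.00000000e+00]]
{'clock': 0.1, 'joint_positions': array([-1.2415017 ,  0.5920272 ,  0.04829563,  1.60970915, -0.03330594,
        0.94270835, -0.03368783]), 'qvel': array([ 0.00053587, -0.00237054,  0.00078604, -0.00292857,  0.00058114,
        0.00177325, -0.00094656]), 'tau': array([ 4.37434937e-03, -5.49999869e+01,  1.55298114e+00, -1.98824376e+01,
        9.66160937e-03,  3.83455219e-03, -1.21033150e-05]), 'tcp_pos': array([297.14997815, 660.47753325, 230.24948715]), 'orientation': array([ 5.99290612e-04,  8.39708813e-01,  5.43035966e-01, -8.29939457e-04]), 'wrist_force': array([-0.16271526, -0.31850576,  0.04821401]), 'moment': array([-0.02263492, -0.051699  , -0.06039549]), 'finger_gap': 85.48395163691347}
```

View pics/scene0.png

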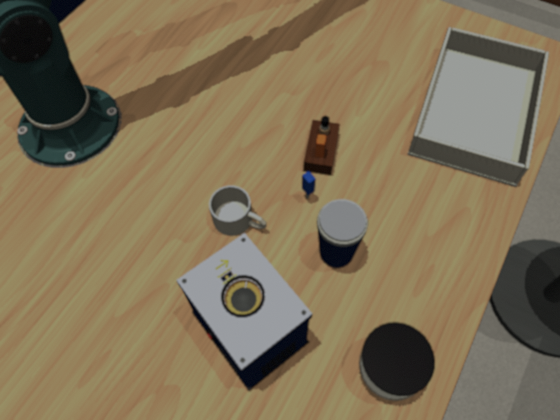

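View pics/top0.png

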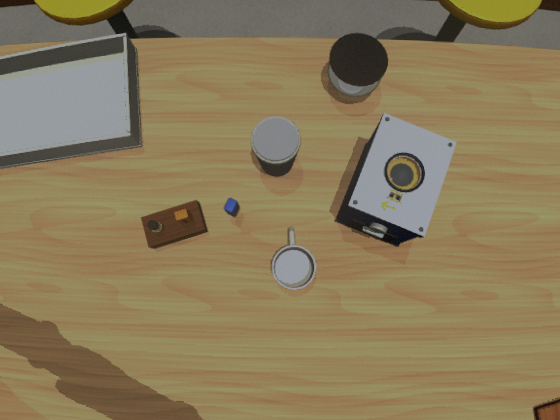

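View pics/wrist0.png

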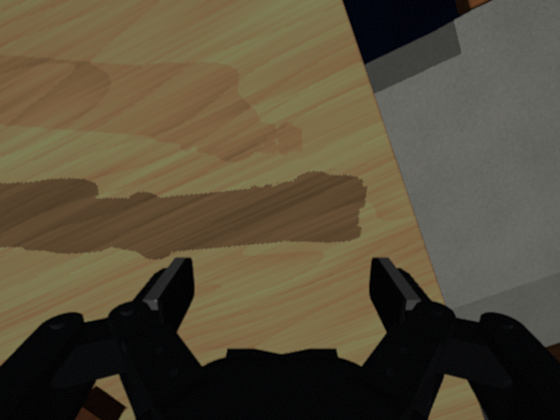

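The scene shows grinder at (245,300), stand at (322,145) with the orange key, and tumbler at (340,230). The top view shows the key at (181,215), the grinder slot at about (395,197), and a blue look-alike at (231,206). I'll zoom in on the key, stand and slot.

```bash
cat > h.py <<'E'
import numpy as np, cv2
from plant import ctrl
from scipy.spatial.transform import Rotation as Ro
def rot(s): w,x,y,z=s["orientation"]; return Ro.from_quat([x,y,z,w]).as_matrix()
def grab(name,png=None):
    s=ctrl.get_state(); f=ctrl.grab_frame(name)
    if "mount" in f and f["mount"] is not None:
        T=np.eye(4); T[:3,:3]=rot(s); T[:3,3]=s["tcp_pos"]; C=T@f["mount"]
        f["R"]=C[:3,:3].T; f["t"]=-C[:3,:3].T@C[:3,3]
    if png: cv2.imwrite("pics/"+png,f["image"][:,:,::-1])
    return f
def ray(f,uv):
    p=cv2.undistortPoints(np.array([[uv]],float),f["mtx"],np.array([f["k1"],0,0,0.]))[0,0]
    R=np.array(f["R"]); o=-R.T@np.array(f["t"]); d=R.T@np.array([p[0],p[1],1]); return o,d/np.linalg.norm(d)
def onz(f,uv,z):
    o,d=ray(f,uv); return o+d*(z-o[2])/d[2]
def proj(f,X):
    c=np.array(f["R"])@np.array(X,float)+np.array(f["t"]); a=c[:2]/c[2]; a=a*(1+f["k1"]*(a@a)); return f["mtx"][:2,:2]@a+f["mtx"][:2,2]
def crop(img,x0,y0,x1,y1,k,png):
    cv2.imwrite("pics/"+png,cv2.resize(img[y0:y1,x0:x1,::-1],None,fx=k,fy=k,interpolation=cv2.INTER_CUBIC))
E
python3 - <<'E'
from h import *
T=grab("top");S=grab("scene")
import pickle; pickle.dump((T,S),open("ts.pkl","wb"))
a=cv2.resize(T["image"][190:260,130:250],None,fx=6,fy=6,interpolation=cv2.INTER_CUBIC)
cv2.imwrite("pics/a.png",a[:,:,::-1])
crop(T["image"],330,105,465,250,4,"b.png")
crop(S["image"],290,100,360,210,5,"c.png")
E
```

```text
(no output)
```

View pics/a.png

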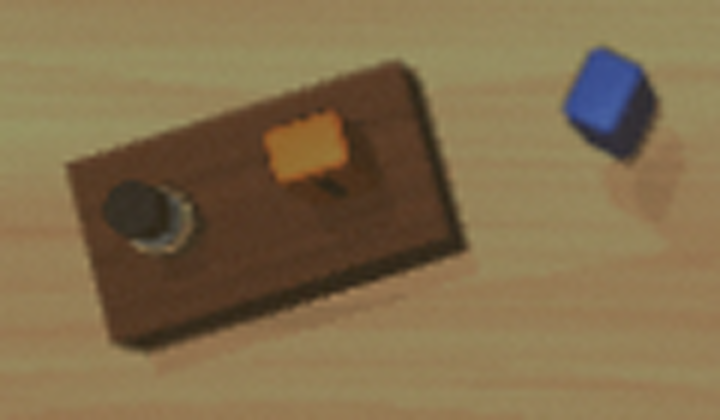

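View pics/b.png

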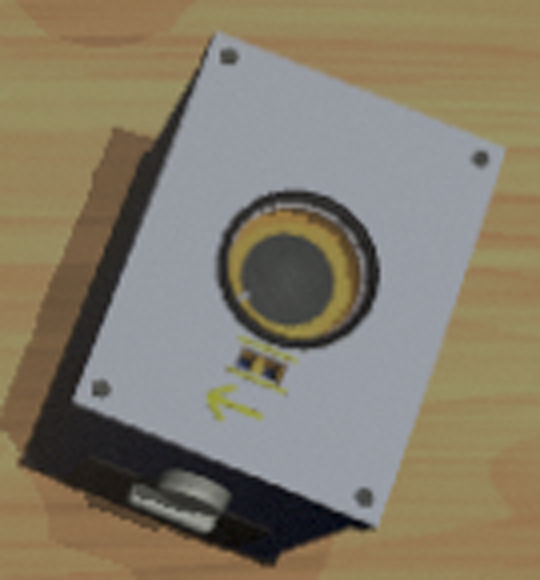

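View pics/c.png

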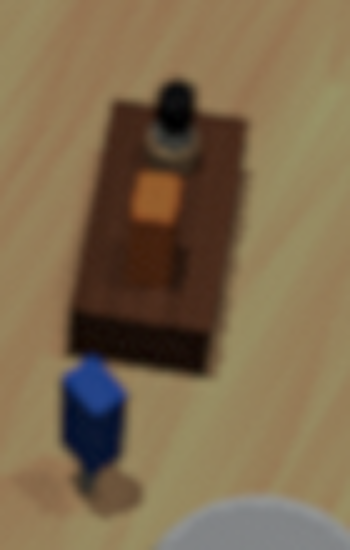

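```bash
python3 - <<'E'
from h import *
import pickle; T,S=pickle.load(open("ts.pkl","rb"))
P=lambda uv,z,k=4,o=(330,105),f=T: onz(f,(uv[0]/k+o[0],uv[1]/k+o[1]),z)
c=np.array([P(p,170) for p in [(217,32),(505,148),(377,527),(75,402)]])
print(c.round(1)); print([np.linalg.norm(c[i]-c[(i+1)%4]).round(1) for i in range(4)],c.mean(0))
sc=np.array([P(p,170) for p in [(229,56),(480,158),(364,497),(101,388)]]); print("screws",sc.round(1),sc.mean(0))
for i,j in ((0,1),(1,2),(2,3),(3,0)):
    for q in (c,sc):
        d=q[j]-q[i]; print(np.degrees(np.arctan2(d[1],d[0])).round(2))
print("slot",P((262,367),170),"ring",P((298,270),176))
img=T["image"].astype(int); hsv=cv2.cvtColor(T["image"],cv2.COLOR_RGB2HSV)
ka=lambda p,z:P(p,z,6,(130,190))
st=np.array([ka(p,36) for p in [(68,163),(403,62),(465,247),(112,343)]]);print("stand",st.round(1),st.mean(0),[np.linalg.norm(st[i]-st[(i+1)%4]).round(1) for i in range(4)])
for i in range(4):
    d=st[(i+1)%4]-st[i]; print(np.degrees(np.arctan2(d[1],d[0])).round(2))
for nm,f,box in (("T",T,(140,195,210,240)),("S",S,(300,110,345,180))):
    h=cv2.cvtColor(f["image"],cv2.COLOR_RGB2HSV); m=((h[...,0]>=8)&(h[...,0]<=20)&(h[...,1]>190)&(h[...,2]>130)).astype(np.uint8)
    mm=np.zeros_like(m); x0,y0,x1,y1=box; mm[y0:y1,x0:x1]=m[y0:y1,x0:x1]
    ys,xs=np.nonzero(mm); print(nm,len(xs),xs.mean(),ys.mean(), onz(f,(xs.mean(),ys.mean()),86), cv2.minAreaRect(np.c_[xs,ys].astype(np.float32)))
q=np.array([ka(p,86) for p in [(265,127),(343,112),(348,168),(285,184)]]);print(q.round(1),q.mean(0))
for i in range(4):
    d=q[(i+1)%4]-q[i]; print(np.degrees(np.arctan2(d[1],d[0])).round(2),np.linalg.norm(d))
E
```

```text
[[ 700.9 -167.4  170. ]
 [ 652.8 -287.2  170. ]
 [ 494.6 -223.6  170. ]
 [ 543.2 -104.4  170. ]]
[np.float64(129.1), np.float64(170.5), np.float64(128.7), np.float64(169.8)] [ 597.88465493 -195.66030351  170.        ]
screws [[ 690.3 -172.   170. ]
 [ 648.1 -276.   170. ]
 [ 506.5 -218.9  170. ]
 [ 549.  -114.9  170. ]] [ 598.47623242 -195.43991826  170.        ]
-111.88
-112.07
158.09
158.03
67.81
67.77
-21.78
-22.01
slot [ 558.35928624 -179.81346049  170.        ] ring [ 596.99836483 -194.52471763  176.        ]
stand [[540.6 270.8  36. ]
 [574.9 163.9  36. ]
 [515.9 141.2  36. ]
 [483.4 252.4  36. ]] [528.68296094 207.07869939  36.        ] [np.float64(112.2), np.float64(63.2), np.float64(115.8), np.float64(60.0)]
-72.21
-158.98
106.27
17.87
T 0 nan nan [nan nan nan] ((0.0, 0.0), (0.0, 0.0), 0.0)
S 0 nan nan [nan nan nan] ((0.0, 0.0), (0.0, 0.0), 0.0)
[[544.7 194.2  86. ]
 [549.6 170.8  86. ]
 [532.7 168.4  86. ]
 [527.6 187.1  86. ]] [538.65436352 180.13167023  86.        ]
-78.2 23.85340919298116
-171.77 17.03215337945289
105.25 19.38600415036974
22.53 18.48851399679468<stdin>:19: RuntimeWarning: Mean of empty slice.
  ret = ret.dtype.type(ret / rcount)
```

```bash
python3 -m crank '[[0.24,-0.481,-0.05,0,0,0.68,0.045],[0.24,-0.481,-0.05,0,0,0.68,0.045],[0.24,-0.481,-0.05,0,0,0.68,0.045],[0.24,-0.481,-0.05,0,0,0.68,0.045],[0.24,-0.481,-0.05,0,0,0.68,0.045],[0.24,-0.481,-0.05,0,0,0.68,0.045],[0.24,-0.481,-0.05,0,0,0.68,0.045],[0.24,-0.481,-0.05,0,0,0.68,0.045],[0.24,-0.481,-0.05,0,0,0.68,0.045],[0.24,-0.481,-0.05,0,0,0.68,0.045],[0.24,-0.481,-0.05,0,0,0.68,0.045],[0.24,-0.481,-0.05,0,0,0.68,0.045],[0.24,-0.481,-0.05,0,0,0.68,0.045],[0.24,-0.481,-0.05,0,0,0.68,0.045],[0.24,-0.481,-0.05,0,0,0.68,0.045],[0.24,-0.481,-0.05,0,0,0.68,0.045]]'
python3 - <<'E'
from h import *
import pickle
f=grab("wrist","w1.png"); pickle.dump(f,open("w1.pkl","wb")); s=ctrl.get_state(); print(s["tcp_pos"],s["orientation"],s["finger_gap"],s["wrist_force"],s["qvel"].round(3))
E
```

```text
clock: 1.58
tcp_pos: [537.4, 180.5, 181.3]
orientation: [-0.0, 0.611, 0.792, 0.0]
wrist_force: [0.2, 0.7, -0.1]
finger_gap: 45.0
[536.94794049 181.69117043 181.37798615] [-4.14845745e-04  6.09866518e-01  7.92503970e-01  3.38931765e-04] 45.07076674584173 [-0.34298393 -0.16383924  0.08479945] [-0.021 -0.001 -0.011  0.001  0.002  0.002  0.001]
```

View pics/w1.png

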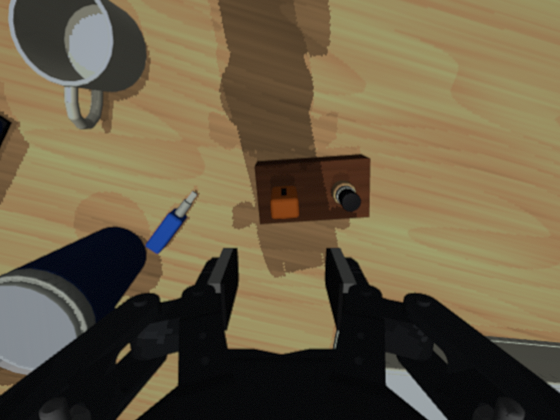

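The wrist view shows the stand at (315,190) and the orange key top at (285,210), clear of the fingers. I'll zoom in for the key's corners.

```bash
python3 - <<'E'
from h import *
import pickle
f=pickle.load(open("w1.pkl","rb")); crop(f["image"],245,145,380,235,6,"w1c.png")
for i in range(4): s=ctrl.get_state(); print(s["clock"],s["tcp_pos"],s["wrist_force"])
E
```

```text
1.6333 [536.94794049 181.69117043 181.37798615] [-0.34298393 -0.16383924  0.08479945]
1.6333 [536.94794049 181.69117043 181.37798615] [-0.34298393 -0.16383924  0.08479945]
1.6333 [536.94794049 181.69117043 181.37798615] [-0.34298393 -0.16383924  0.08479945]
1.6333 [536.94794049 181.69117043 181.37798615] [-0.34298393 -0.16383924  0.08479945]
```

View pics/w1c.png

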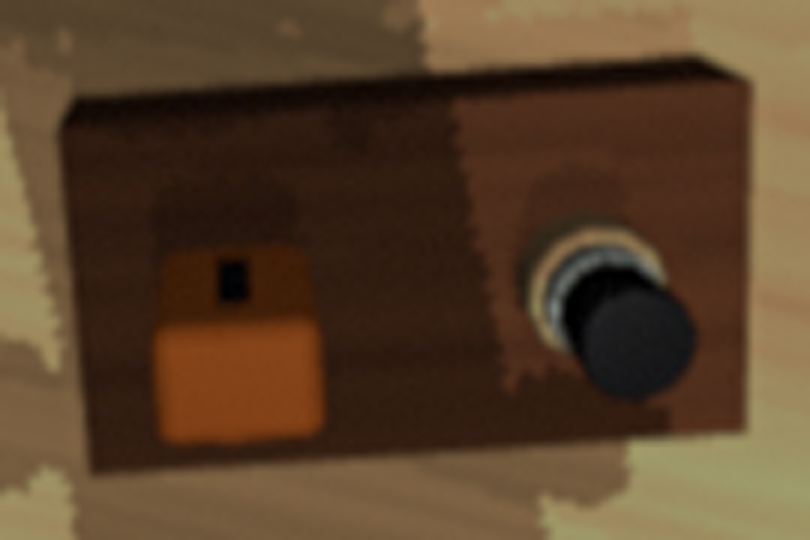

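```bash
python3 - <<'E'
from h import *
import pickle
f=pickle.load(open("w1.pkl","rb"))
g=lambda p,z:onz(f,(p[0]/6+245-.4,p[1]/6+145-.4),z)
for z,pts in ((86,[(155,322),(322,318),(325,439),(160,443)]),(36,[(65,125),(750,82),(747,430),(92,472)])):
    q=np.array([g(p,z) for p in pts]); print(q.round(1),q.mean(0))
    for i in range(4):
        d=q[(i+1)%4]-q[i]; print(np.degrees(np.arctan2(d[1],d[0])).round(2),np.linalg.norm(d))
q=np.array([g(p,36) for p in [(162,247),(305,250)]]); print(q,q.mean(0),np.degrees(np.arctan2(*(q[1]-q[0])[1::-1])))
s=ctrl.get_state();print(rot(s))
E
```

```text
[[531.5 170.4  86. ]
 [525.1 192.4  86. ]
 [541.9 197.5  86. ]
 [548.3 175.4  86. ]] [536.69972302 183.94142057  86.        ]
106.1 22.881671276401878
17.0 17.517588797791245
-73.86 23.070283982262687
-163.61 17.531882271040946
[[516.9 150.2  36. ]
 [482.5 254.3  36. ]
 [538.  273.5  36. ]
 [573.4 168.2  36. ]] [527.72859785 211.53639506  36.        ]
108.28 109.69036907737565
19.06 58.74376304898582
-71.44 111.07243987934034
-162.28 59.28701954675997
[[532.42233997 170.13006497  36.        ]
 [526.96863755 192.93172535  36.        ]] [529.69548876 181.53089516  36.        ] 103.45130436071562
[[-2.56125315e-01  9.66643555e-01 -2.44127529e-04]
 [ 9.66642993e-01  2.56125430e-01  1.04321060e-03]
 [ 1.07094007e-03  3.12084788e-05 -9.99999426e-01]]
```

```bash
python3 -m crank '[[0,0.001,-0.015,0,0,0.025,0.045],[0,0.001,-0.015,0,0,0.025,0.045],[0,0.001,-0.015,0,0,0.025,0.045],[0,0.001,-0.015,0,0,0.025,0.045]]'
python3 - <<'E'
from h import *
import pickle
s=ctrl.get_state(); print(s["tcp_pos"],s["qvel"].round(3))
f=grab("wrist","w2.png"); pickle.dump(f,open("w2.pkl","wb")); s=ctrl.get_state(); print(s["tcp_pos"],s["orientation"],s["finger_gap"],s["wrist_force"],s["qvel"].round(3))
crop(f["image"],245,135,380,235,6,"w2c.png")
E
```

```text
clock: 1.97
tcp_pos: [537.0, 182.6, 166.6]
orientation: [-0.0, 0.6, 0.8, 0.0]
wrist_force: [1.1, -0.1, 0.0]
finger_gap: 45.1
[537.00010718 182.6008624  166.59816018] [ 0.005 -0.005  0.007 -0.007  0.002 -0.     0.001]
[537.33815043 182.33365402 166.78335907] [4.11454003e-05 6.00046945e-01 7.99964705e-01 3.64459983e-04] 44.73887380902709 [-0.39155366  0.80704005  0.65806629] [ 0.006 -0.004  0.005 -0.003  0.001 -0.003  0.002]
```

View pics/w2c.png

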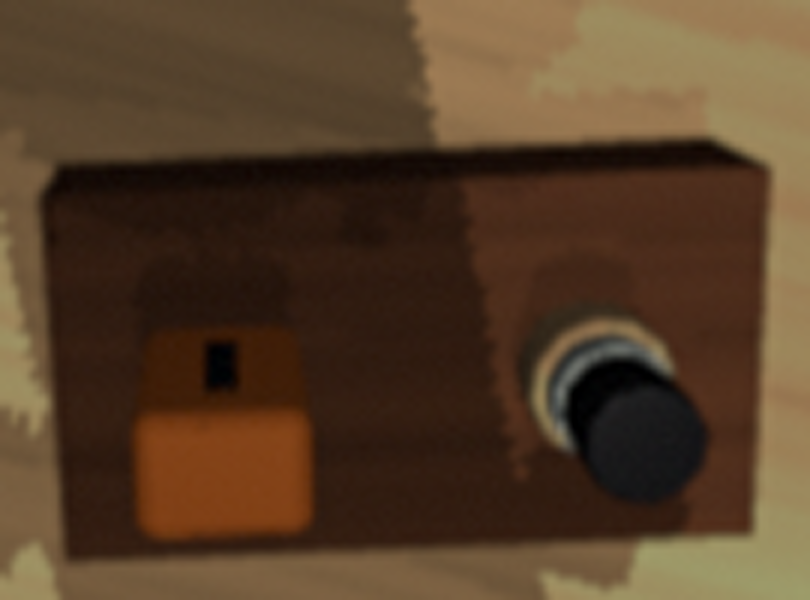

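```bash
python3 - <<'E'
from h import *
import pickle
f=pickle.load(open("w2.pkl","rb")); T,S=pickle.load(open("ts.pkl","rb"))
g=lambda p,z:onz(f,(p[0]/6+245-.4,p[1]/6+135-.4),z)
for z,pts in ((86,[(134,410),(311,407),(313,534),(138,540)]),(36,[(45,195),(770,168),(753,530),(68,555)])):
    q=np.array([g(p,z) for p in pts]); print(q.round(1),q.mean(0))
    for i in range(4):
        d=q[(i+1)%4]-q[i]; print(np.degrees(np.arctan2(d[1],d[0])).round(2),np.linalg.norm(d))
R=rot(ctrl.get_state()); print(np.degrees(np.arctan2(R[1,0],R[0,0])))
# orange in scene cam
print("scene", [onz(S,(290+x/5-.4,100+y/5-.4),86) for x,y in [(157,198)]], proj(S,[537,182,86]),proj(T,[537,182,86]))
E
```

```text
[[531.8 170.2  86. ]
 [525.  192.   86. ]
 [541.6 197.4  86. ]
 [548.8 175.5  86. ]] [536.78680554 183.76136481  86.        ]
107.27 22.853532197417625
17.98 17.42609881515293
-71.66 23.100240439983633
-162.82 17.856656569390577
[[517.2 149.7  36. ]
 [482.3 254.5  36. ]
 [537.7 273.2  36. ]
 [572.8 168.2  36. ]] [527.51649362 211.38222442  36.        ]
108.41 110.40683373582445
18.64 58.49214536532888
-71.52 110.73416874142713
-161.68 58.63741422956806
106.25348112588618
scene [array([539.00918771, 179.3542551 ,  86.        ])] [320.71852377 137.86366487] [180.61692751 215.51416822]
```

```bash
python3 -m crank '[[0,0.001,-0.035,0,0,0.015,0.045],[0,0.001,-0.065,0,0,0.015,0.045],[0,0.001,-0.085,0,0,0.015,0.045],[0,0.001,-0.085,0,0,0.015,0.045],[0,0.001,-0.085,0,0,0.015,0.045]]'
python3 - <<'E'
from h import *
f=grab("wrist","w3.png"); s=ctrl.get_state(); print(s["tcp_pos"],s["wrist_force"])
crop(f["image"],160,180,410,340,3,"w3c.png")
E
```

```text
clock: 2.43
tcp_pos: [537.0, 182.3, 81.0]
orientation: [-0.0, 0.594, 0.804, -0.001]
wrist_force: [0.2, -0.2, -0.3]
finger_gap: 45.3
[538.08165138 182.67061818  82.10338151] [ 0.38561348 -0.01082761 -0.4492356 ]
```

View pics/w3c.png

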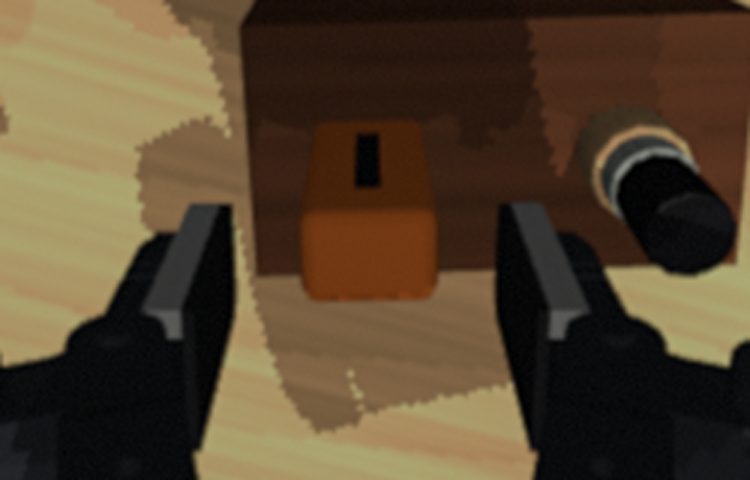

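```bash
python3 - <<'E'
from h import *
f=grab("wrist"); s=ctrl.get_state()
q=np.array([onz(f,(x/3+160-.3,y/3+180-.3),86) for x,y in [(303,211),(436,210),(437,296),(308,298)]]); m=q.mean(0)
print(q.round(1),m,s["tcp_pos"], (rot(s).T@(m-s["tcp_pos"])))
E
```

```text
[[533.2 170.9  86. ]
 [526.5 192.2  86. ]
 [541.9 197.5  86. ]
 [548.8 176.2  86. ]] [537.57724502 184.22000213  86.        ] [538.59135935 182.78079592  82.71256387] [ 1.67399121 -0.53947632 -3.28841868]
```

```bash
python3 -m crank '[[-0.0005,0.001,-0.02,0,0,0,0.045],[-0.0005,0.001,-0.038,0,0,0,0.045],[-0.0005,0.001,-0.038,0,0,0,0.045],[-0.0005,0.001,-0.038,0,0,0,0.035],[-0.0005,0.001,-0.038,0,0,0,0.028],[-0.0005,0.001,-0.038,0,0,0,0.02],[-0.0005,0.001,-0.038,0,0,0,0.015],[-0.0005,0.001,-0.038,0,0,0,0.015],[-0.0005,0.001,-0.038,0,0,0,0.015],[-0.0005,0.001,-0.038,0,0,0,0.015]]'
python3 - <<'E'
from h import *
f=grab("wrist","w4.png"); s=ctrl.get_state(); print(s["tcp_pos"],s["wrist_force"],s["moment"],s["finger_gap"])
crop(f["image"],160,180,410,340,3,"w4c.png")
E
```

```text
clock: 3.37
tcp_pos: [538.2, 183.6, 45.0]
orientation: [0.001, 0.595, 0.804, 0.001]
wrist_force: [-0.4, 0.6, 7.0]
finger_gap: 23.2
[538.25635063 183.62576471  45.03084209] [-0.72952778  0.2604479   6.83995625] [0.02343899 0.12213415 0.02955451] 23.077331617853787
```

View pics/w4c.png

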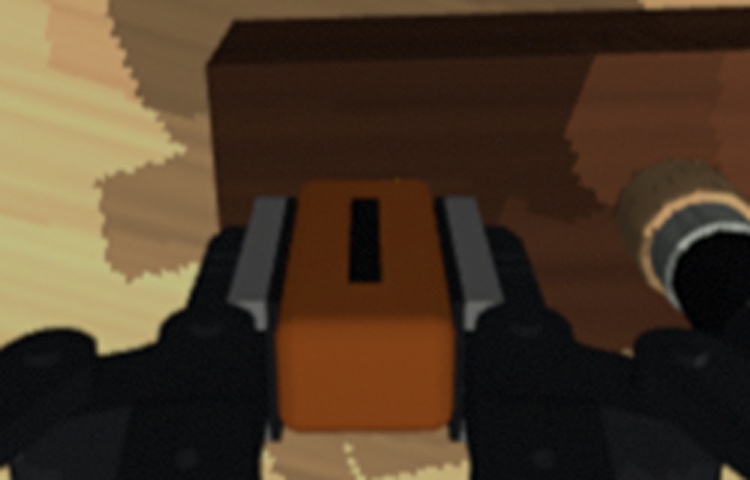

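Handle gripped: it sits between the pads at (365,370), gap 23 mm, and the home TCP is about (538.2, 183.6, 45). Next I lift it straight up.

```bash
python3 -m crank '[[0,0,0.01,0,0,0,0.015],[0,0,0.025,0,0,0,0.015],[0,0,0.04,0,0,0,0.015],[0,0,0.075,0,0,0,0.015],[0,0,0.11,0,0,0,0.015],[0,0,0.15,0,0,0,0.015],[0,0,0.19,0,0,0,0.015],[0,0,0.215,0,0,0,0.015],[0,0,0.215,0,0,0,0.015]]'
python3 - <<'E'
from h import *
f=grab("wrist","w5.png"); s=ctrl.get_state(); print(s["tcp_pos"],s["wrist_force"],s["moment"],s["finger_gap"],s["joint_positions"])
R=rot(s); print(R.round(4), np.degrees(np.arctan2(R[1,0],R[0,0])))
crop(f["image"],160,120,410,340,3,"w5c.png")
E
```

```text
clock: 4.17
tcp_pos: [540.5, 184.6, 265.6]
orientation: [0.003, 0.595, 0.804, 0.006]
wrist_force: [0.7, 0.4, -0.0]
finger_gap: 23.4
[538.82551819 183.84307547 262.60975399] [ 0.1158529   0.6051407  -1.64929007] [-0.04019858 -0.01926161  0.00215327] 23.479145649321424 [-0.30551373  0.35878633 -0.13434959  1.93521491  0.06370623  0.84335344
  1.3942863 ]
[[-2.926e-01  9.562e-01  7.700e-03]
 [ 9.562e-01  2.925e-01  3.000e-03]
 [ 6.000e-04  8.200e-03 -1.000e+00]] 107.01110183101777
```

View pics/w5c.png

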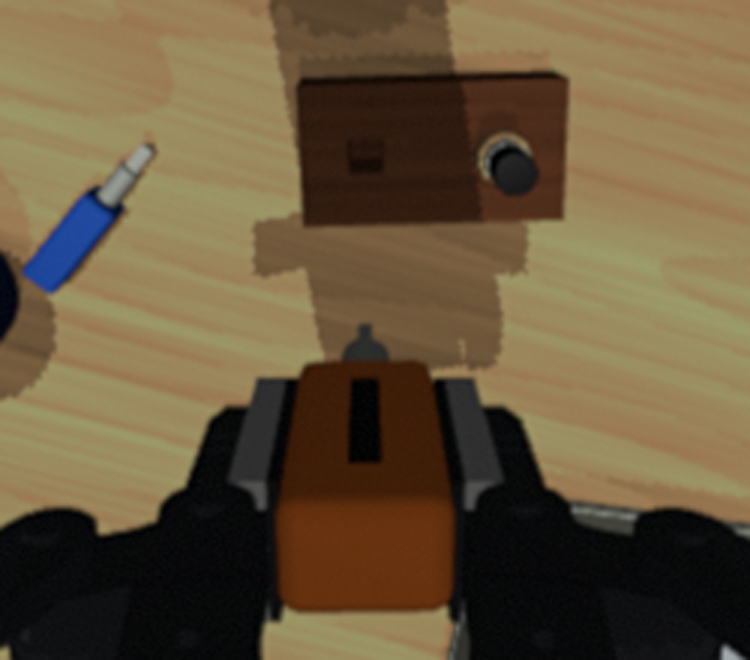

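Key held, and the blade tip is visible at about (363,327) in the crop. I'll move above the slot.

```bash
python3 -m crank '[[0.001,-0.02,-0.002,0,0,-0.06,0.015],[0.003,-0.055,-0.005,0,0,-0.14,0.015],[0.005,-0.095,-0.01,0,0,-0.23,0.015],[0.008,-0.135,-0.015,0,0,-0.32,0.015],[0.01,-0.175,-0.02,0,0,-0.41,0.015],[0.012,-0.215,-0.02,0,0,-0.5,0.015],[0.014,-0.255,-0.02,0,0,-0.58,0.015],[0.016,-0.295,-0.02,0,0,-0.64,0.015],[0.018,-0.33,-0.02,0,0,-0.67,0.015],[0.02,-0.355,-0.02,0,0,-0.68,0.015],[0.02,-0.363,-0.02,0,0,-0.681,0.015],[0.02,-0.363,-0.02,0,0,-0.681,0.015],[0.02,-0.363,-0.02,0,0,-0.681,0.015],[0.02,-0.363,-0.02,0,0,-0.681,0.015]]'
cat >> h.py <<'E'
def st(n=1):
    s=ctrl.get_state(); R=rot(s)
    print(round(s["clock"],2),s["tcp_pos"].round(2),"F",s["wrist_force"].round(2),"M",s["moment"].round(3),"gap",round(s["finger_gap"],1),"yaw",round(np.degrees(np.arctan2(R[1,0],R[0,0])),2),"tilt",R[:2,2].round(4)); return s,R
E
python3 - <<'E'
from h import *
import pickle
st(); f=grab("wrist","w6.png"); pickle.dump(f,open("w6.pkl","wb")); st()
crop(f["image"],160,80,410,280,3,"w6c.png")
E
```

```text
clock: 5.38
tcp_pos: [556.4, -177.3, 237.4]
orientation: [-0.001, 0.828, 0.56, -0.0]
wrist_force: [0.8, 0.5, -0.9]
finger_gap: 23.6
5.38 [ 556.38 -177.33  237.42] F [ 0.81  0.54 -0.88] M [ 0.036 -0.024 -0.01 ] gap 23.6 yaw 68.16 tilt [-0.002   0.0019]
5.43 [ 556.69 -177.13  237.68] F [-0.56  0.19 -0.17] M [0.01  0.004 0.02 ] gap 23.3 yaw 68.2 tilt [-0.0014  0.0018]
```

View pics/w6c.png

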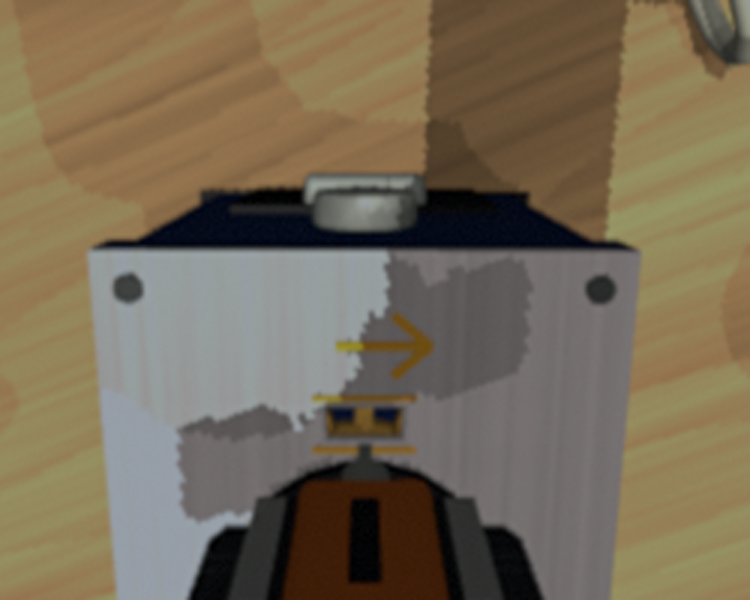

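```bash
python3 - <<'E'
from h import *
import pickle
f=pickle.load(open("w6.pkl","rb"))
crop(f["image"],255,205,310,245,14,"w6d.png")
E
```

```text
(no output)
```

View pics/w6d.png

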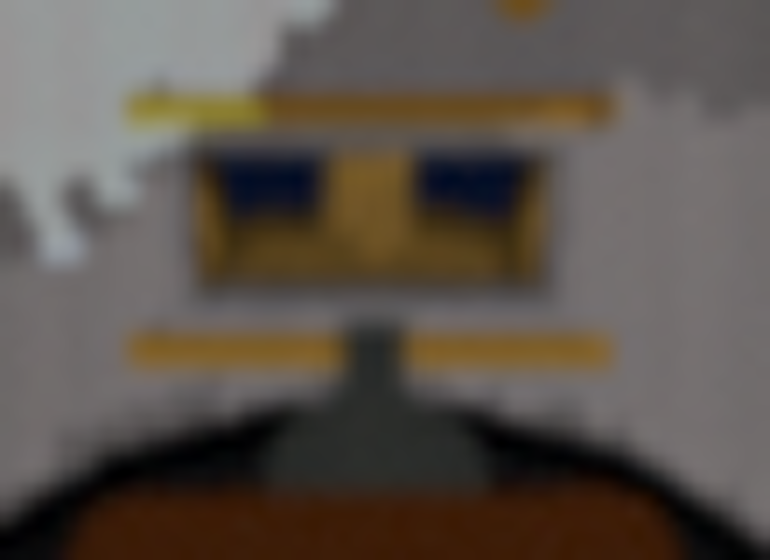

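```bash
python3 - <<'E'
from h import *
import pickle
f=pickle.load(open("w6.pkl","rb"))
R=np.array(f["R"]); 
px=lambda x,y:(255+x/14-.46,205+y/14-.46)
yaw=np.radians(-22)
gx=np.array([np.cos(yaw),np.sin(yaw),0]); gy=np.array([-np.sin(yaw),np.cos(yaw),0])
slot=onz(f,px(371,226),170); L=[onz(f,px(*p),170) for p in [(128,108),(612,108),(128,352),(612,352)]]
d=L[1]-L[0]+L[3]-L[2]; print("slot",slot,"lines mean",np.mean(L,0),"slot y-dir yaw",np.degrees(np.arctan2(d[1],d[0])))
print("row edges dx", [(onz(f,px(371,r),170)-slot)@gx for r in (140,298,108,352)])
tipz=237.6-40
e=onz(f,px(374,322),tipz); tip=e+3*gx
print("tip",tip,"need gx,gy",(slot-tip)@gx,(slot-tip)@gy,"world",slot-tip, "for tipz±2:",[(slot-onz(f,px(374,322),z)-3*gx)@gx for z in (tipz-2,tipz+2)])
print("slot by TCP", slot-np.array([556.6,-177.2,0]))
E
```

```text
slot [ 557.28921298 -176.98427953  170.        ] lines mean [ 557.53373902 -177.13821624  170.        ] slot y-dir yaw 68.1264118820691
row edges dx [np.float64(-4.793574733276188), np.float64(4.058971813934987), np.float64(-6.5622461142125), np.float64(7.130971010935372)]
tip [ 555.51553896 -176.14766594  197.6       ] need gx,gy 1.957922885333122 -0.11126463669367956 world [  1.77367402  -0.8366136  -27.6       ] for tipz±2: [np.float64(1.205827104800759), np.float64(2.7100186658656997)]
slot by TCP [  0.68921298   0.21572047 170.        ]
```

```bash
python3 -m crank '[[0,-0.003,-0.01,0,0,0,0.015],[-0.0002,-0.0058,-0.02,0,0,0,0.015],[-0.0002,-0.0058,-0.022,0,0,0,0.015],[-0.0002,-0.0058,-0.022,0,0,0,0.015],[-0.0002,-0.0058,-0.022,0,0,0,0.015]]'
python3 - <<'E'
from h import *
import pickle
st(); f=grab("wrist","w7.png"); pickle.dump(f,open("w7.pkl","wb")); st()
crop(f["image"],255,205,310,245,14,"w7d.png")
E
```

```text
clock: 5.85
tcp_pos: [556.5, -185.4, 215.7]
orientation: [-0.0, 0.829, 0.559, -0.0]
wrist_force: [0.1, 0.3, -0.4]
finger_gap: 23.4
5.85 [ 556.49 -185.38  215.73] F [ 0.09  0.29 -0.38] M [ 0.007  0.025 -0.051] gap 23.4 yaw 68.02 tilt [-0.0011  0.0003]
5.9 [ 556.83 -185.51  216.17] F [-0.88  0.47 -0.36] M [0.023 0.021 0.021] gap 23.0 yaw 68.02 tilt [-0.0001  0.0001]
```

View pics/w7d.png

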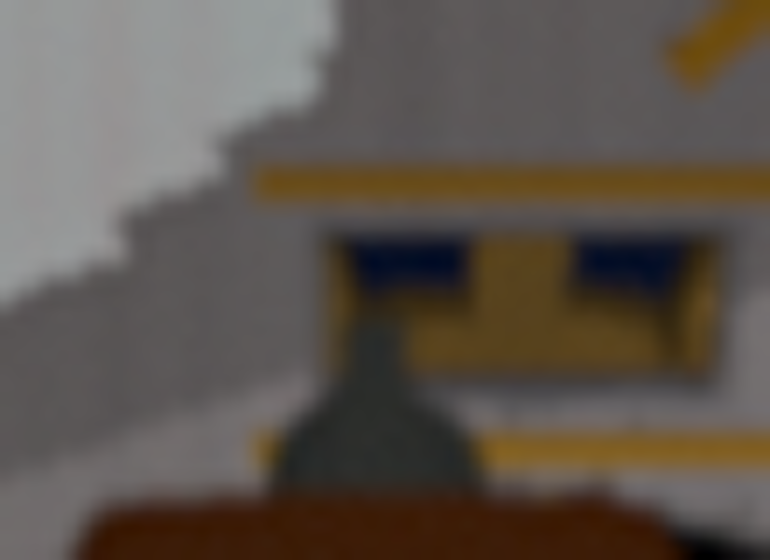

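```bash
cat >> h.py <<'E'
yaw=np.radians(-22)
gx=np.array([np.cos(yaw),np.sin(yaw),0]); gy=np.array([-np.sin(yaw),np.cos(yaw),0])
E
python3 - <<'E'
from h import *
import pickle
f=pickle.load(open("w7.pkl","rb"))
px=lambda x,y:(255+x/14-.46,205+y/14-.46)
L=np.mean([onz(f,px(*p),170) for p in [(320,182),(728,182),(320,450),(728,450)]],0)
print("slot",L,"edges",[(onz(f,px(524,r),170)-L)@gx for r in (228,385)])
for tz in (174,176,178):
    tip=onz(f,px(376,316),tz)+3*gx; print(tz,tip,(L-tip)@gx,(L-tip)@gy)
st()
E
```

```text
slot [ 557.41039576 -177.21727953  170.        ] edges [np.float64(-4.522621451130249), np.float64(3.467793892719863)]
174 [ 556.08482631 -184.31859981  174.        ] -1.431154804395651 7.080796566876869
176 [ 555.38696893 -184.03809677  176.        ] -0.6790344222750675 7.082140645188133
178 [ 554.68911155 -183.75759372  178.        ] 0.07308595984552659 7.083484723499371
5.9 [ 556.83 -185.51  216.17] F [-0.88  0.47 -0.36] M [0.023 0.021 0.021] gap 23.0 yaw 68.02 tilt [-0.0001  0.0001]
```

```bash
python3 -m crank '[[-0.0003,0.0017,-0.004,0,0,0,0.015],[-0.0003,0.0017,-0.004,0,0,0,0.015],[-0.0003,0.0017,-0.004,0,0,0,0.015],[-0.0003,0.0017,-0.004,0,0,0,0.015],[-0.0003,0.0017,-0.004,0,0,0,0.015],[-0.0003,0.0017,-0.004,0,0,0,0.015]]'
python3 - <<'E'
from h import *
import pickle
st(); f=grab("wrist","w8.png"); pickle.dump(f,open("w8.pkl","wb")); st()
crop(f["image"],255,205,310,245,14,"w8d.png")
E
```

```text
clock: 6.4
tcp_pos: [556.6, -184.1, 212.5]
orientation: [0.0, 0.829, 0.559, 0.0]
wrist_force: [-0.9, 0.7, -0.5]
finger_gap: 23.2
6.4 [ 556.57 -184.05  212.48] F [-0.91  0.75 -0.46] M [-0.022 -0.002  0.024] gap 23.2 yaw 68.0 tilt [ 0.0004 -0.0001]
6.45 [ 556.58 -184.    212.44] F [ 0.56  0.51 -0.43] M [ 0.009 -0.019  0.021] gap 23.0 yaw 68.01 tilt [ 0.0003 -0.0001]
```

View pics/w8d.png

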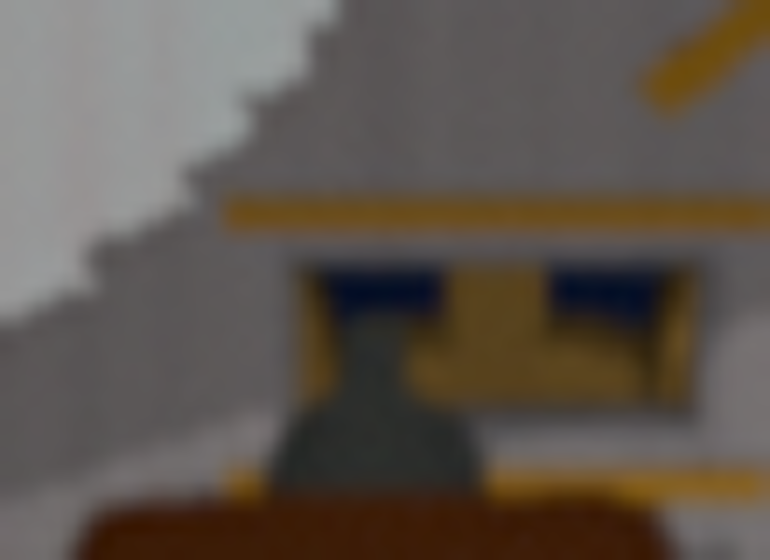

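```bash
python3 - <<'E'
from h import *
import pickle
f=pickle.load(open("w8.pkl","rb"))
px=lambda x,y:(255+x/14-.46,205+y/14-.46)
L=np.mean([onz(f,px(*p),170) for p in [(292,215),(704,215),(292,485),(704,485)]],0)
print("slot",L,"edges",[(onz(f,px(498,r),170)-L)@gx for r in (258,418)])
for tz in (171.4,172.4,173.4):
    tip=onz(f,px(376,316),tz)+3*gx; print(tz,tip,(L-tip)@gx,(L-tip)@gy)
# predicted tip row when centred at z=172.4 : 
E
```

```text
slot [ 557.50715781 -177.32675658  170.        ] edges [np.float64(-4.668994476788996), np.float64(3.3743780490080884)]
171.4 [ 555.99802199 -182.91741457  171.4       ] -0.6950509818304753 5.7489000486526765
172.4 [ 555.64747912 -182.77652866  172.4       ] -0.31725650580715514 5.7495885859567295
173.4 [ 555.29693625 -182.63564276  173.4       ] 0.06053797021628098 5.7502771232607985
```

```bash
python3 -m crank '[[-0.0007,0.0004,0,0,0,0,0.015],[-0.0007,0.0004,-0.001,0,0,0,0.015],[-0.0007,0.0004,-0.002,0,0,0,0.015],[-0.0007,0.0004,-0.003,0,0,0,0.015],[-0.0007,0.0004,-0.004,0,0,0,0.015],[-0.0007,0.0004,-0.005,0,0,0,0.015],[-0.0007,0.0004,-0.005,0,0,0,0.015],[-0.0007,0.0004,-0.005,0,0,0,0.015]]'
python3 - <<'E'
from h import *
import pickle
st(); f=grab("wrist","w9.png"); pickle.dump(f,open("w9.pkl","wb")); st()
crop(f["image"],255,205,310,245,14,"w9d.png")
E
```

```text
clock: 7.12
tcp_pos: [555.7, -183.5, 207.2]
orientation: [-0.0, 0.829, 0.559, -0.0]
wrist_force: [-0.4, -0.3, -0.5]
finger_gap: 23.7
7.12 [ 555.75 -183.55  207.18] F [-0.38 -0.3  -0.5 ] M [-0.015 -0.    -0.028] gap 23.7 yaw 68.01 tilt [-0.0002  0.    ]
7.17 [ 555.77 -183.53  207.26] F [-0.84  0.62 -0.52] M [ 0.    -0.073 -0.043] gap 23.4 yaw 68.01 tilt [-0.0001  0.    ]
```

View pics/w9d.png

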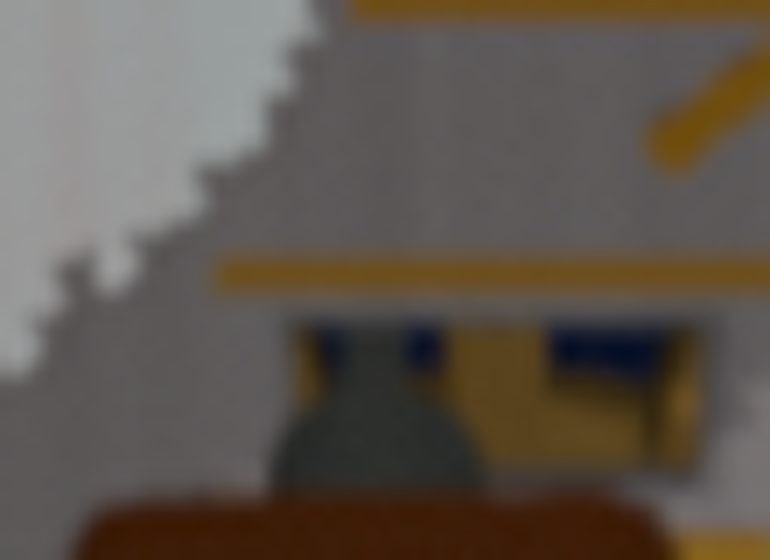

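```bash
python3 -m crank '[[0,0,-0.001,0,0,0,0.015],[0,0,-0.002,0,0,0,0.015],[0,0,-0.003,0,0,0,0.015],[0,0,-0.004,0,0,0,0.015],[0,0,-0.005,0,0,0,0.015],[0,0,-0.005,0,0,0,0.015],[0,0,-0.005,0,0,0,0.015]]'; python3 -m crank '[[0,0,-0.001,0,0,0,0.015],[0,0,-0.002,0,0,0,0.015],[0,0,-0.003,0,0,0,0.015],[0,0,-0.003,0,0,0,0.015],[0,0,-0.003,0,0,0,0.015],[0,0,-0.003,0,0,0,0.015]]'
python3 - <<'E'
from h import *
import pickle
st(); f=grab("wrist","w10.png"); pickle.dump(f,open("w10.pkl","wb")); st()
crop(f["image"],255,205,310,245,14,"w10d.png")
E
```

```text
clock: 7.75
tcp_pos: [555.7, -183.6, 202.2]
orientation: [-0.0, 0.829, 0.559, -0.0]
wrist_force: [-0.4, -0.7, -0.8]
finger_gap: 23.5
clock: 8.25
tcp_pos: [555.8, -183.6, 199.3]
orientation: [0.0, 0.829, 0.559, 0.0]
wrist_force: [-0.1, -0.4, -1.1]
finger_gap: 23.3
8.25 [ 555.78 -183.55  199.3 ] F [-0.11 -0.36 -1.14] M [ 0.041 -0.019 -0.011] gap 23.3 yaw 68.01 tilt [ 0. -0.]
8.3 [ 555.79 -183.58  199.33] F [-0.36  0.09 -0.22] M [-0.064 -0.016  0.009] gap 23.3 yaw 68.01 tilt [ 0.0001 -0.    ]
```

View pics/w10d.png

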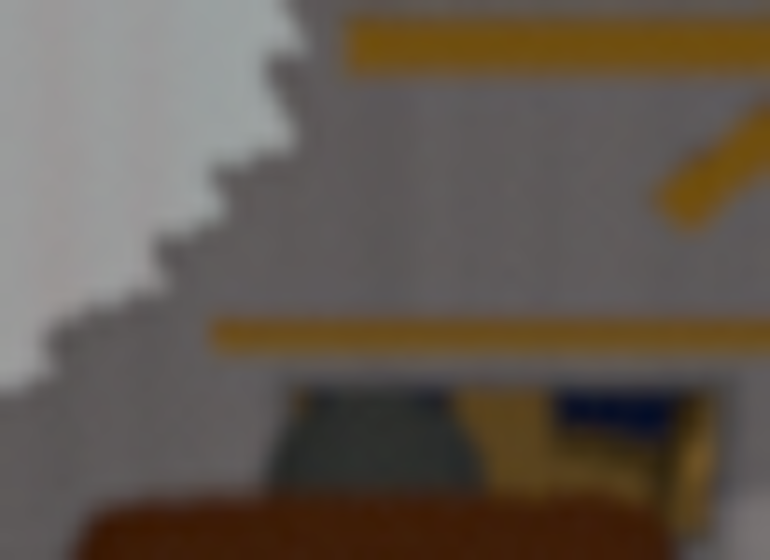

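```bash
cat >> h.py <<'E'
SL=np.array([557.0,-177.1,0])
def avg(n=6):
    F=[];P=[];M=[]
    for i in range(n):
        ctrl.grab_frame("top"); s=ctrl.get_state(); F.append(s["wrist_force"]);P.append(s["tcp_pos"]);M.append(s["moment"])
    F=np.array(F);P=np.array(P); m=P.mean(0)
    print(round(s["clock"],2),"P",m.round(2),"g",round((m-SL)@gx,2),round((m-SL)@gy,2),"| Fgx %.2f Fgy %.2f Fz %.2f"%((F@gx).mean(),(F@gy).mean(),F[:,2].mean()),"sd",(F@gy).std().round(2),"Mgx",(np.array(M)@gx).mean().round(3),"q",s["orientation"].round(4))
E
python3 -c "from h import *; avg(8)"
python3 -m crank '[[0.0004,0.0009,-0.001,0,0,0,0.015],[0.0006,0.0014,-0.001,0,0,0,0.015],[0.0006,0.0014,-0.001,0,0,0,0.015]]'
python3 -c "from h import *; avg(6)"
```

```text
8.7 P [ 555.79 -183.54  199.34] g 1.3 -6.43 | Fgx 0.04 Fgy -0.15 Fz -0.50 sd 0.18 Mgx -0.013 q [0.     0.829  0.5593 0.    ]
clock: 8.95
tcp_pos: [556.4, -181.8, 198.2]
orientation: [-0.0, 0.829, 0.559, 0.0]
wrist_force: [0.2, 0.8, -0.6]
finger_gap: 23.3
9.25 P [ 556.37 -182.1   198.28] g 1.29 -4.87 | Fgx 0.08 Fgy 0.41 Fz -0.25 sd 0.28 Mgx -0.01 q [ 0.      0.829   0.5593 -0.    ]
```

```bash
python3 -m crank '[[0.0002,0.0005,0,0,0,0,0.015],[0.0004,0.0009,0,0,0,0,0.015],[0.0004,0.0009,0,0,0,0,0.015]]'
python3 -c "from h import *; avg(5)"
python3 -m crank '[[0.0002,0.0005,0,0,0,0,0.015],[0.0004,0.0009,0,0,0,0,0.015],[0.0004,0.0009,0,0,0,0,0.015]]'
python3 -c "from h import *; avg(5)"
```

```text
clock: 9.5
tcp_pos: [556.6, -181.6, 198.3]
orientation: [0.0, 0.829, 0.559, -0.0]
wrist_force: [0.4, 0.2, -0.5]
finger_gap: 23.3
9.75 P [ 556.62 -181.55  198.31] g 1.31 -4.27 | Fgx 0.01 Fgy -1.27 Fz -0.25 sd 0.5 Mgx -0.259 q [ 1.000e-04  8.290e-01  5.592e-01 -2.000e-04]
clock: 10.0
tcp_pos: [556.8, -181.2, 198.3]
orientation: [0.0, 0.829, 0.559, -0.001]
wrist_force: [-1.1, -2.7, -0.3]
finger_gap: 23.3
10.25 P [ 556.8  -181.05  198.3 ] g 1.29 -3.74 | Fgx -0.33 Fgy -3.58 Fz -0.06 sd 0.18 Mgx -0.91 q [ 1.000e-04  8.291e-01  5.591e-01 -4.000e-04]
```

```bash
python3 -m crank '[[0.0002,0.0005,0,0,0,0,0.015],[0.0004,0.0009,0,0,0,0,0.015],[0.0004,0.0009,0,0,0,0,0.015]]'
python3 -c "from h import *; avg(4)"
python3 -m crank '[[0.0002,0.0005,0,0,0,0,0.015],[0.0004,0.0009,0,0,0,0,0.015],[0.0004,0.0009,0,0,0,0,0.015]]'
python3 -c "from h import *; avg(4)"
python3 -m crank '[[0.0002,0.0005,0,0,0,0,0.015],[0.0004,0.0009,0,0,0,0,0.015],[0.0004,0.0009,0,0,0,0,0.015]]'
python3 -c "from h import *; avg(4)"
```

```text
clock: 10.5
tcp_pos: [557.7, -178.8, 198.3]
orientation: [-0.0, 0.829, 0.559, 0.0]
wrist_force: [-1.5, -0.6, 0.2]
finger_gap: 23.2
10.7 P [ 557.8  -178.63  198.28] g 1.32 -1.12 | Fgx -0.79 Fgy -1.36 Fz -0.06 sd 0.48 Mgx -0.436 q [-3.000e-04  8.288e-01  5.595e-01  3.000e-04]
clock: 10.95
tcp_pos: [558.1, -178.0, 198.3]
orientation: [-0.0, 0.829, 0.559, 0.0]
wrist_force: [-0.5, -0.3, -0.3]
finger_gap: 23.3
11.15 P [ 558.13 -178.04  198.27] g 1.4 -0.45 | Fgx -0.92 Fgy -0.52 Fz -0.37 sd 0.7 Mgx -0.212 q [-1.000e-04  8.289e-01  5.594e-01  2.000e-04]
clock: 11.4
tcp_pos: [558.4, -177.6, 198.3]
orientation: [-0.0, 0.829, 0.559, 0.0]
wrist_force: [-0.9, 0.0, -0.9]
finger_gap: 23.1
11.6 P [ 558.42 -177.53  198.28] g 1.48 0.14 | Fgx -0.61 Fgy -0.46 Fz -0.41 sd 0.25 Mgx -0.235 q [-0.000e+00  8.290e-01  5.593e-01  1.000e-04]
```

```bash
python3 -m crank '[[0.0003,0.0008,0,0,0,0,0.015],[0.0006,0.0014,0,0,0,0,0.015],[0.0006,0.0014,0,0,0,0,0.015]]'
python3 -c "from h import *; avg(4)"
python3 -m crank '[[0.0003,0.0008,0,0,0,0,0.015],[0.0006,0.0015,0,0,0,0,0.015],[0.0009,0.0023,0,0,0,0,0.015],[0.0012,0.003,0,0,0,0,0.015],[0.0012,0.003,0,0,0,0,0.015]]'
python3 -c "from h import *; avg(5)"
```

```text
clock: 11.85
tcp_pos: [559.4, -175.8, 198.3]
orientation: [0.0, 0.829, 0.559, 0.0]
wrist_force: [1.4, 0.1, -1.4]
finger_gap: 23.3
12.05 P [ 559.5  -175.82  198.41] g 1.84 2.12 | Fgx 0.23 Fgy -0.43 Fz -0.50 sd 0.25 Mgx -0.01 q [1.000e-04 8.289e-01 5.594e-01 4.000e-04]
clock: 12.47
tcp_pos: [560.2, -173.0, 198.3]
orientation: [-0.0, 0.829, 0.559, 0.0]
wrist_force: [-0.8, -0.1, -1.0]
finger_gap: 23.4
12.72 P [ 560.15 -173.28  198.3 ] g 1.49 4.72 | Fgx -0.18 Fgy -0.42 Fz -0.30 sd 0.47 Mgx -0.006 q [ 0.      0.829   0.5592 -0.    ]
```

First click felt: the push peaked at about 3.6 N, fell away and snapped. Now I lift within the slot, go back and re-enter.

```bash
python3 -m crank '[[0,0,0.003,0,0,0,0.015],[0,0,0.006,0,0,0,0.015],[0,0,0.0085,0,0,0,0.015],[0,0,0.0085,0,0,0,0.015],[0,0,0.0085,0,0,0,0.015],[-0.0012,-0.0028,0.0085,0,0,0,0.015],[-0.0024,-0.0056,0.0085,0,0,0,0.015],[-0.0036,-0.0085,0.0085,0,0,0,0.015],[-0.0043,-0.0102,0.0085,0,0,0,0.015],[-0.0043,-0.0102,0.0085,0,0,0,0.015],[-0.0043,-0.0102,0.0085,0,0,0,0.015],[-0.0043,-0.0102,0.0085,0,0,0,0.015]]'
python3 - <<'E'
from h import *
f=grab("wrist","w11.png"); avg(3)
crop(f["image"],255,205,310,245,14,"w11d.png")
E
```

```text
clock: 13.72
tcp_pos: [555.9, -183.4, 206.8]
orientation: [-0.0, 0.829, 0.559, 0.0]
wrist_force: [0.2, 1.2, -0.3]
finger_gap: 23.3
13.92 P [ 555.97 -183.22  206.79] g 1.33 -6.06 | Fgx 0.25 Fgy -0.02 Fz -0.82 sd 0.73 Mgx 0.007 q [-0.000e+00  8.289e-01  5.594e-01  1.000e-04]
```

View pics/w11d.png

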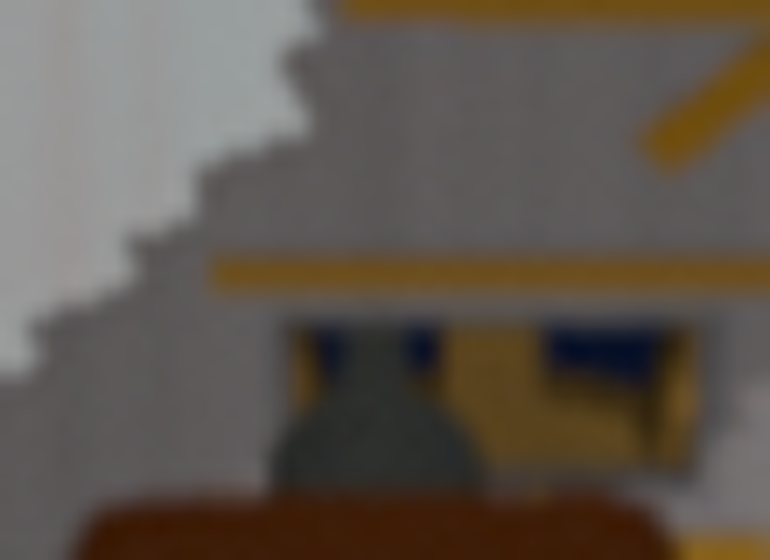

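```bash
python3 -m crank '[[0,0,-0.002,0,0,0,0.015],[0,0,-0.004,0,0,0,0.015],[0,0,-0.006,0,0,0,0.015],[0,0,-0.0085,0,0,0,0.015],[0,0,-0.0085,0,0,0,0.015],[0,0,-0.0085,0,0,0,0.015],[0.0002,0.0005,-0.0085,0,0,0,0.015],[0.0004,0.0009,-0.0085,0,0,0,0.015],[0.0006,0.0014,-0.0085,0,0,0,0.015],[0.0006,0.0014,-0.0085,0,0,0,0.015]]'
python3 -c "from h import *; avg(5)"
```

```text
clock: 14.75
tcp_pos: [556.6, -181.9, 198.4]
orientation: [0.0, 0.829, 0.559, 0.0]
wrist_force: [-0.2, -0.1, -1.5]
finger_gap: 23.0
15.0 P [ 556.52 -182.02  198.38] g 1.4 -4.74 | Fgx -0.27 Fgy -0.26 Fz -1.05 sd 0.43 Mgx 0.012 q [0.     0.829  0.5593 0.    ]
```

```bash
python3 -m crank '[[0.0001,0.0003,0,0,0,0,0.015],[0.0002,0.0005,0,0,0,0,0.015],[0.0002,0.0005,0,0,0,0,0.015]]'
python3 -c "from h import *; avg(5)"
```

```text
clock: 15.25
tcp_pos: [556.6, -181.7, 198.3]
orientation: [0.0, 0.829, 0.559, -0.0]
wrist_force: [-0.2, -0.2, -1.3]
finger_gap: 23.3
15.5 P [ 556.61 -181.66  198.29] g 1.34 -4.37 | Fgx -0.26 Fgy -0.72 Fz -0.56 sd 0.36 Mgx -0.102 q [ 0.000e+00  8.290e-01  5.592e-01 -1.000e-04]
```

```bash
python3 -m crank '[[0.0001,0.0002,0,0,0,0,0.015],[0.0002,0.0004,0,0,0,0,0.015],[0.0002,0.0004,0,0,0,0,0.015]]'
python3 -c "from h import *; avg(5)"
python3 -m crank '[[0.0001,0.0002,0,0,0,0,0.015],[0.0002,0.0004,0,0,0,0,0.015],[0.0002,0.0004,0,0,0,0,0.015]]'
python3 -c "from h import *; avg(5)"
```

```text
clock: 15.75
tcp_pos: [556.7, -181.5, 198.3]
orientation: [0.0, 0.829, 0.559, -0.0]
wrist_force: [-0.6, -0.6, -0.5]
finger_gap: 23.5
16.0 P [ 556.69 -181.47  198.31] g 1.35 -4.17 | Fgx -0.11 Fgy -1.80 Fz 0.32 sd 0.29 Mgx -0.411 q [ 1.000e-04  8.290e-01  5.592e-01 -2.000e-04]
clock: 16.25
tcp_pos: [556.8, -181.2, 198.3]
orientation: [0.0, 0.829, 0.559, -0.0]
wrist_force: [-1.9, -2.4, 0.3]
finger_gap: 23.3
16.5 P [ 556.8  -181.19  198.3 ] g 1.35 -3.87 | Fgx -0.34 Fgy -3.23 Fz 0.40 sd 0.35 Mgx -0.806 q [ 1.000e-04  8.291e-01  5.592e-01 -3.000e-04]
```

```bash
python3 -m crank '[[0.0001,0.0002,0,0,0,0,0.015],[0.0001,0.0003,0,0,0,0,0.015],[0.0001,0.0003,0,0,0,0,0.015]]'
python3 -c "from h import *; avg(5)"
```

```text
clock: 16.75
tcp_pos: [557.1, -180.5, 198.3]
orientation: [-0.0, 0.829, 0.559, -0.0]
wrist_force: [-1.6, -3.2, 0.8]
finger_gap: 23.5
17.0 P [ 557.13 -180.34  198.28] g 1.33 -2.96 | Fgx -0.99 Fgy -2.93 Fz 0.25 sd 0.63 Mgx -0.793 q [-1.000e-04  8.290e-01  5.593e-01 -0.000e+00]
```

```bash
python3 -m crank '[[0.0001,0.0002,0,0,0,0,0.015],[0.0001,0.0003,0,0,0,0,0.015],[0.0001,0.0003,0,0,0,0,0.015]]'
python3 -c "from h import *; avg(5)"
```

```text
clock: 17.25
tcp_pos: [557.2, -180.1, 198.3]
orientation: [-0.0, 0.829, 0.559, -0.0]
wrist_force: [-2.6, -2.7, 0.1]
finger_gap: 23.4
17.5 P [ 557.24 -180.11  198.3 ] g 1.35 -2.7 | Fgx -0.75 Fgy -3.42 Fz 0.22 sd 0.29 Mgx -0.811 q [-0.      0.829   0.5593 -0.    ]
```

```bash
python3 -m crank '[[0.0001,0.0002,0,0,0,0,0.015],[0.0001,0.0002,0,0,0,0,0.015],[0.0001,0.0002,0,0,0,0,0.015]]'
python3 -c "from h import *; avg(6)"
```

```text
clock: 17.75
tcp_pos: [557.3, -180.0, 198.3]
orientation: [-0.0, 0.829, 0.559, -0.0]
wrist_force: [-1.8, -3.3, 0.5]
finger_gap: 23.1
18.05 P [ 557.31 -179.97  198.29] g 1.36 -2.55 | Fgx -0.66 Fgy -3.52 Fz 0.45 sd 0.59 Mgx -0.882 q [-0.      0.829   0.5593 -0.    ]
```

```bash
python3 -m crank '[[0.0001,0.0002,0,0,0,0,0.015],[0.0001,0.0002,0,0,0,0,0.015],[0.0001,0.0002,0,0,0,0,0.015]]'
python3 -c "from h import *; avg(6)"
```

```text
clock: 18.3
tcp_pos: [557.4, -179.8, 198.3]
orientation: [-0.0, 0.829, 0.559, -0.0]
wrist_force: [-2.8, -3.0, -0.4]
finger_gap: 23.6
18.6 P [ 557.41 -179.77  198.29] g 1.38 -2.33 | Fgx -0.91 Fgy -3.99 Fz 0.25 sd 0.59 Mgx -0.948 q [-0.000e+00  8.290e-01  5.593e-01 -1.000e-04]
```

```bash
python3 -m crank '[[0.0001,0.0002,0,0,0,0,0.015],[0.0001,0.0002,0,0,0,0,0.015],[0.0001,0.0002,0,0,0,0,0.015]]'
python3 -c "from h import *; avg(6)"
```

```text
clock: 18.85
tcp_pos: [557.5, -179.6, 198.3]
orientation: [-0.0, 0.829, 0.559, -0.0]
wrist_force: [-1.8, -3.1, -0.9]
finger_gap: 23.5
19.15 P [ 557.5  -179.57  198.28] g 1.39 -2.1 | Fgx -1.02 Fgy -4.21 Fz 0.42 sd 0.36 Mgx -1.019 q [-0.      0.829   0.5593 -0.    ]
```

```bash
python3 -m crank '[[0.0001,0.0001,0,0,0,0,0.015],[0.0001,0.0002,0,0,0,0,0.015],[0.0001,0.0002,0,0,0,0,0.015]]'
python3 -c "from h import *; avg(6)"
```

```text
clock: 19.4
tcp_pos: [557.6, -179.4, 198.3]
orientation: [-0.0, 0.829, 0.559, -0.0]
wrist_force: [-2.4, -4.1, 0.1]
finger_gap: 23.2
19.7 P [ 557.6  -179.38  198.28] g 1.41 -1.89 | Fgx -1.59 Fgy -4.11 Fz 0.29 sd 0.53 Mgx -1.095 q [-0.000e+00  8.290e-01  5.593e-01 -1.000e-04]
```

```bash
python3 -m crank '[[0.0001,0.0001,0,0,0,0,0.015],[0.0001,0.0002,0,0,0,0,0.015],[0.0001,0.0002,0,0,0,0,0.015]]'
python3 -c "from h import *; avg(6)"
```

```text
clock: 19.95
tcp_pos: [557.7, -179.2, 198.3]
orientation: [0.0, 0.829, 0.559, -0.0]
wrist_force: [-2.2, -2.9, 1.3]
finger_gap: 23.6
20.25 P [ 557.7  -179.19  198.28] g 1.43 -1.68 | Fgx -1.44 Fgy -4.40 Fz 0.40 sd 0.48 Mgx -1.168 q [-0.      0.829   0.5593 -0.    ]
```

The force climbs steadily to about 4.5 N where the free click had fallen to under 2 N, so the burrs touch after one click. I'll let go and read again.

```bash
python3 -m crank '[[-0.0003,-0.0006,0,0,0,0,0.015],[-0.0006,-0.0012,0,0,0,0,0.015],[-0.0009,-0.0018,0,0,0,0,0.015],[-0.0012,-0.0026,0,0,0,0,0.015],[-0.0015,-0.0034,0,0,0,0,0.015],[-0.0018,-0.0041,0,0,0,0,0.015],[-0.0018,-0.0041,0,0,0,0,0.015],[-0.0018,-0.0041,0,0,0,0,0.015],[-0.0018,-0.0041,0,0,0,0,0.015]]'
python3 -c "from h import *; avg(5)"
```

```text
clock: 21.0
tcp_pos: [556.6, -182.8, 198.5]
orientation: [0.0, 0.829, 0.559, 0.001]
wrist_force: [-0.2, 0.0, -0.9]
finger_gap: 23.3
21.25 P [ 556.25 -183.03  198.37] g 1.53 -5.78 | Fgx 0.02 Fgy -0.30 Fz -0.67 sd 0.36 Mgx 0.017 q [0.000e+00 8.290e-01 5.593e-01 1.000e-04]
```

```bash
python3 -m crank '[[0,0,0.003,0,0,0,0.015],[0,0,0.006,0,0,0,0.015],[0,0,0.0085,0,0,0,0.015],[0,0,0.0085,0,0,0,0.015],[0,0,0.0085,0,0,0,0.015],[0.0009,0.0025,0.0085,0,0,0,0.015],[0.0018,0.005,0.0085,0,0,0,0.015],[0.0028,0.0075,0.0085,0,0,0,0.015],[0.0037,0.0098,0.0085,0,0,0,0.015],[0.0037,0.0098,0.0085,0,0,0,0.015],[0.0037,0.0098,0.0085,0,0,0,0.015],[0.0037,0.0098,0.0085,0,0,0,0.015]]'
python3 - <<'E'
from h import *
f=grab("wrist","w12.png"); avg(3)
crop(f["image"],255,205,310,245,14,"w12d.png")
E
```

```text
clock: 22.25
tcp_pos: [559.6, -173.4, 206.8]
orientation: [0.0, 0.829, 0.559, -0.0]
wrist_force: [-0.1, -0.1, -0.8]
finger_gap: 23.6
22.45 P [ 559.58 -173.63  206.78] g 1.1 4.19 | Fgx 0.52 Fgy -0.47 Fz -0.13 sd 0.15 Mgx -0.017 q [ 0.      0.8291  0.5591 -0.    ]
```

View pics/w12d.png

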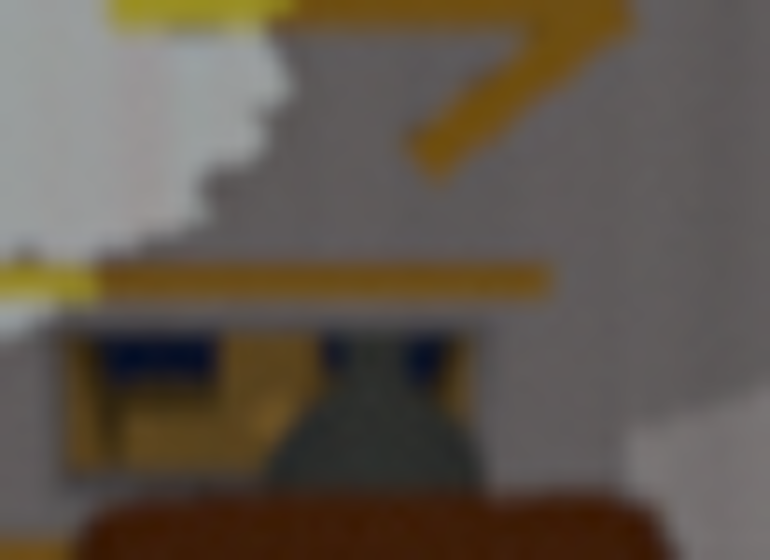

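```bash
python3 -m crank '[[0.0002,0.0004,0,0,0,0,0.015],[0.0002,0.0004,-0.002,0,0,0,0.015],[0.0002,0.0004,-0.004,0,0,0,0.015],[0.0002,0.0004,-0.006,0,0,0,0.015],[0.0002,0.0004,-0.0085,0,0,0,0.015],[0.0002,0.0004,-0.0085,0,0,0,0.015],[0.0002,0.0004,-0.0085,0,0,0,0.015]]'
python3 -c "from h import *; avg(4)"
python3 -m crank '[[-0.0002,-0.0005,0,0,0,0,0.015],[-0.0004,-0.0009,0,0,0,0,0.015],[-0.0006,-0.0014,0,0,0,0,0.015],[-0.0008,-0.0018,0,0,0,0,0.015],[-0.0009,-0.0022,0,0,0,0,0.015],[-0.0009,-0.0022,0,0,0,0,0.015]]'
python3 -c "from h import *; avg(4)"
```

```text
clock: 23.03
tcp_pos: [559.7, -173.0, 198.0]
orientation: [-0.0, 0.829, 0.559, -0.0]
wrist_force: [0.3, 0.6, -0.7]
finger_gap: 23.6
23.23 P [ 559.9  -173.06  198.28] g 1.18 4.83 | Fgx -0.10 Fgy -0.14 Fz -0.57 sd 0.38 Mgx -0.007 q [1.000e-04 8.290e-01 5.593e-01 1.000e-04]
clock: 23.73
tcp_pos: [559.2, -174.9, 198.4]
orientation: [-0.0, 0.829, 0.559, 0.0]
wrist_force: [1.3, 1.8, -0.5]
finger_gap: 23.5
23.93 P [ 559.14 -174.88  198.36] g 1.16 2.86 | Fgx 0.12 Fgy 1.14 Fz 0.18 sd 0.34 Mgx 0.303 q [-1.000e-04  8.289e-01  5.594e-01  2.000e-04]
```

```bash
python3 -m crank '[[-0.0002,-0.0005,0,0,0,0,0.015],[-0.0004,-0.0009,0,0,0,0,0.015],[-0.0006,-0.0014,0,0,0,0,0.015],[-0.0006,-0.0014,0,0,0,0,0.015]]'
python3 -c "from h import *; avg(4)"
python3 -m crank '[[-0.0002,-0.0005,0,0,0,0,0.015],[-0.0004,-0.0009,0,0,0,0,0.015],[-0.0006,-0.0014,0,0,0,0,0.015],[-0.0007,-0.0019,0,0,0,0,0.015],[-0.0007,-0.0019,0,0,0,0,0.015]]'
python3 -c "from h import *; avg(4)"
python3 -m crank '[[-0.0002,-0.0005,0,0,0,0,0.015],[-0.0004,-0.0009,0,0,0,0,0.015],[-0.0006,-0.0014,0,0,0,0,0.015],[-0.0007,-0.0019,0,0,0,0,0.015],[-0.0009,-0.0023,0,0,0,0,0.015],[-0.0009,-0.0023,0,0,0,0,0.015]]'
python3 -c "from h import *; avg(4)"
```

```text
clock: 24.27
tcp_pos: [558.7, -175.9, 198.4]
orientation: [-0.0, 0.829, 0.559, 0.0]
wrist_force: [-0.0, 1.8, 0.1]
finger_gap: 23.2
24.47 P [ 558.5  -176.37  198.34] g 1.12 1.24 | Fgx -0.48 Fgy 2.71 Fz 0.57 sd 0.61 Mgx 0.724 q [ 0.      0.8289  0.5593 -0.    ]
clock: 24.88
tcp_pos: [557.2, -179.6, 198.3]
orientation: [0.0, 0.829, 0.559, -0.0]
wrist_force: [-0.4, 1.2, 0.1]
finger_gap: 23.1
25.08 P [ 557.22 -179.46  198.19] g 1.09 -2.11 | Fgx -0.32 Fgy 0.03 Fz -0.59 sd 0.33 Mgx 0.018 q [ 2.000e-04  8.292e-01  5.590e-01 -5.000e-04]
clock: 25.58
tcp_pos: [556.6, -181.1, 198.3]
orientation: [0.0, 0.829, 0.559, -0.0]
wrist_force: [-0.5, -0.7, -0.7]
finger_gap: 23.2
25.78 P [ 556.65 -181.23  198.33] g 1.22 -3.96 | Fgx 0.09 Fgy -0.56 Fz -0.90 sd 1.09 Mgx -0.281 q [ 3.000e-04  8.290e-01  5.592e-01 -4.000e-04]
```

```bash
python3 -m crank '[[-0.0002,-0.0005,0,0,0,0,0.015],[-0.0005,-0.001,0,0,0,0,0.015],[-0.0007,-0.0015,0,0,0,0,0.015],[-0.0007,-0.0015,0,0,0,0,0.015],[-0.0007,-0.0015,0,0,0,0,0.015]]'
python3 -c "from h import *; avg(4)"
```

```text
clock: 26.2
tcp_pos: [556.1, -182.2, 198.3]
orientation: [-0.0, 0.829, 0.559, 0.0]
wrist_force: [0.1, -0.4, -0.5]
finger_gap: 23.4
26.4 P [ 556.11 -182.23  198.3 ] g 1.1 -5.09 | Fgx 0.30 Fgy -0.21 Fz -0.56 sd 0.27 Mgx 0.016 q [-0.      0.829   0.5593  0.    ]
```

```bash
python3 -m crank '[[0,0,0.003,0,0,0,0.015],[-0.0001,-0.0003,0.006,0,0,0,0.015],[-0.0001,-0.0003,0.009,0,0,0,0.015],[-0.0001,-0.0003,0.012,0,0,0,0.015],[-0.0001,-0.0003,0.018,0,0,0,0.015],[-0.0001,-0.0003,0.022,0,0,0,0.015],[-0.0001,-0.0003,0.022,0,0,0,0.015],[-0.0001,-0.0003,0.022,0,0,0,0.015]]'
python3 - <<'E'
from h import *
f=grab("wrist","w13.png"); avg(3)
crop(f["image"],255,195,310,235,14,"w13d.png")
E
```

```text
clock: 27.07
tcp_pos: [556.3, -182.7, 220.8]
orientation: [0.0, 0.829, 0.559, 0.0]
wrist_force: [-1.1, -0.0, -0.2]
finger_gap: 23.1
27.27 P [ 555.8  -182.56  220.14] g 0.93 -5.52 | Fgx 0.11 Fgy 0.26 Fz -1.21 sd 0.25 Mgx 0.007 q [-2.000e-04  8.290e-01  5.593e-01 -2.000e-04]
```

View pics/w13d.png

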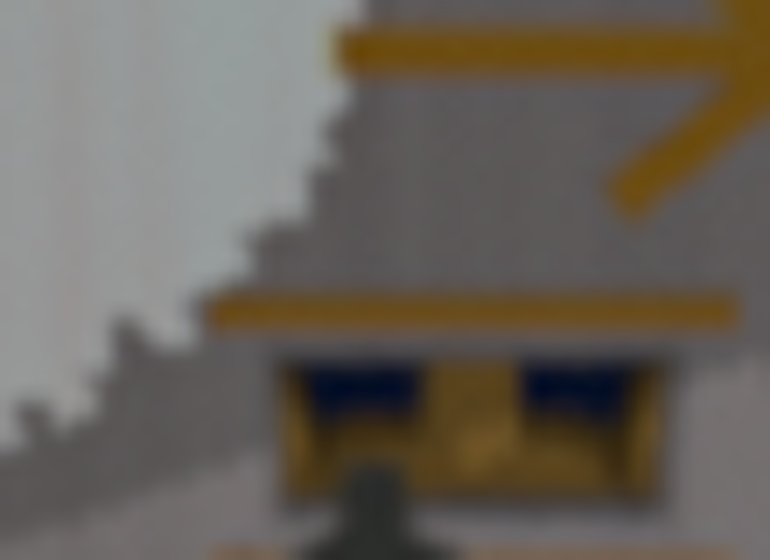

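```bash
python3 -m crank '[[0,0,0.02,0,0,0,0.015],[0,0.015,0.035,0,0,0.03,0.015],[-0.001,0.05,0.035,0,0,0.1,0.015],[-0.003,0.09,0.035,0,0,0.18,0.015],[-0.006,0.13,0.035,0,0,0.27,0.015],[-0.008,0.17,0.035,0,0,0.36,0.015],[-0.01,0.21,0.035,0,0,0.45,0.015],[-0.012,0.25,0.035,0,0,0.53,0.015],[-0.015,0.29,0.03,0,0,0.6,0.015],[-0.017,0.325,0,0,0,0.65,0.015],[-0.0176,0.352,-0.04,0,0,0.68,0.015],[-0.0176,0.3662,-0.075,0,0,0.681,0.015],[-0.0176,0.3662,-0.09,0,0,0.681,0.015],[-0.0176,0.3662,-0.09,0,0,0.681,0.015],[-0.0176,0.3662,-0.09,0,0,0.681,0.015],[-0.0176,0.3662,-0.09,0,0,0.681,0.015]]'
python3 - <<'E'
from h import *
import pickle
f=grab("wrist","w14.png"); avg(4); st(); pickle.dump(f,open("w14.pkl","wb"))
crop(f["image"],230,160,350,250,6,"w14d.png")
E
```

```text
clock: 28.6
tcp_pos: [539.5, 182.8, 131.3]
orientation: [0.001, 0.595, 0.804, 0.0]
wrist_force: [-0.7, -0.3, -0.4]
finger_gap: 23.3
28.85 P [539.8  182.92 132.08] g -150.82 327.36 | Fgx -0.18 Fgy 0.30 Fz -0.53 sd 0.32 Mgx -0.019 q [0.0009 0.5952 0.8036 0.0011]
28.85 [539.47 183.09 131.84] F [-0.7   0.77  0.01] M [-0.007  0.     0.022] gap 23.3 yaw 106.95 tilt [0.0028 0.0008]
```

View pics/w14d.png

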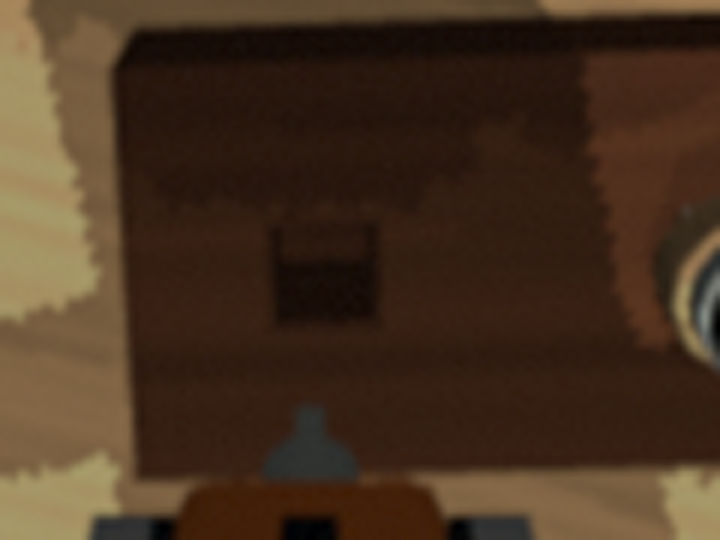

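```bash
python3 -m crank '[[-0.001,0.0005,-0.04,0,0,0,0.015],[-0.001,0.0005,-0.04,0,0,0,0.015],[-0.001,0.0005,-0.04,0,0,0,0.015],[-0.001,0.0005,-0.04,0,0,0,0.015],[-0.001,0.0005,-0.04,0,0,0,0.015],[-0.001,0.0005,-0.04,0,0,0,0.015]]'
python3 - <<'E'
from h import *
import pickle
f=grab("wrist","w15.png"); avg(3); st(); pickle.dump(f,open("w15.pkl","wb"))
crop(f["image"],240,180,330,250,8,"w15d.png")
E
```

```text
clock: 29.35
tcp_pos: [538.4, 184.4, 92.0]
orientation: [0.001, 0.595, 0.804, 0.001]
wrist_force: [0.4, 0.2, -0.6]
finger_gap: 23.5
29.55 P [537.93 184.26  91.37] g -153.04 327.9 | Fgx 0.15 Fgy -0.36 Fz -0.64 sd 0.35 Mgx 0.029 q [4.000e-04 5.946e-01 8.040e-01 6.000e-04]
29.55 [537.77 184.18  91.13] F [ 0.37 -0.04 -1.41] M [ 0.037 -0.037  0.039] gap 23.7 yaw 107.03 tilt [0.0013 0.0005]
```

View pics/w15d.png

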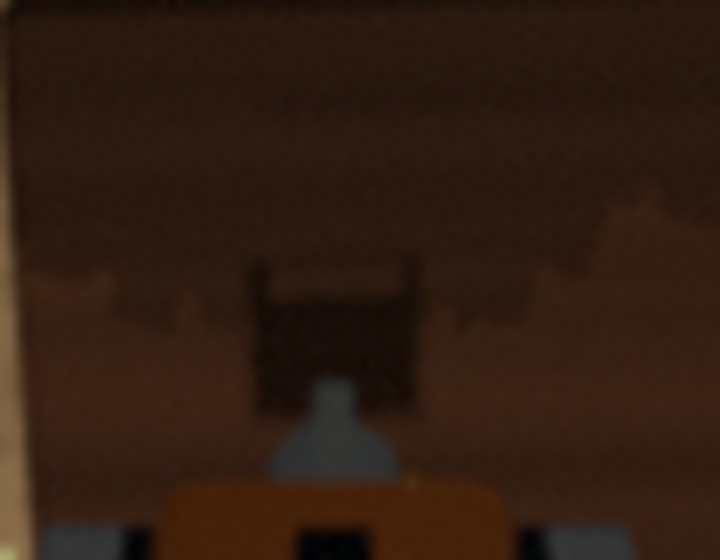

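```bash
python3 - <<'E'
from h import *
import pickle
f=pickle.load(open("w15.pkl","rb")); s=ctrl.get_state()
px=lambda x,y:(240+x/8-.44,180+y/8-.44)
C=[onz(f,px(*p),36) for p in [(250,258),(414,256),(256,414),(418,414)]]
H=np.mean(C,0); k=np.radians(17); kx=np.array([np.cos(k),np.sin(k),0]);ky=np.array([-np.sin(k),np.cos(k),0])
print("hole",H,[np.linalg.norm(C[0]-C[1]),np.linalg.norm(C[0]-C[2])])
for tz in (49.5,51.2,53):
    tip=onz(f,px(336,380),tz)+3*kx; print(tz,tip,"move",(H-tip)@kx,(H-tip)@ky,H-tip)
E
```

```text
hole [536.47564263 184.52004902  36.        ] [np.float64(14.2497710674596), np.float64(14.538683779028203)]
49.5 [538.31127519 185.19072033  49.5       ] move -1.951509466470276 -0.10467914330569729 [ -1.83563256  -0.67067131 -13.5       ]
51.2 [537.69286333 184.99808191  51.2       ] move -1.3037972370361341 -0.10126423626124342 [ -1.2172207   -0.47803289 -15.2       ]
53 [537.0380743  184.79411182  53.        ] move -0.6179842882234557 -0.097648452331862 [ -0.56243167  -0.2740628  -17.        ]
```

```bash
python3 -m crank '[[-0.0006,-0.0003,-0.006,0,0,0,0.015],[-0.0006,-0.0003,-0.011,0,0,0,0.015],[-0.0006,-0.0003,-0.011,0,0,0,0.015],[-0.0006,-0.0003,-0.011,0,0,0,0.015],[-0.0006,-0.0003,-0.011,0,0,0,0.015]]'
python3 - <<'E'
from h import *
import pickle
f=grab("wrist","w16.png"); avg(3); st(); pickle.dump(f,open("w16.pkl","wb"))
crop(f["image"],240,180,330,250,8,"w16d.png")
E
```

```text
clock: 29.97
tcp_pos: [536.6, 183.7, 79.0]
orientation: [-0.0, 0.595, 0.804, -0.0]
wrist_force: [-0.4, 0.9, -1.0]
finger_gap: 23.6
30.17 P [536.87 183.83  79.34] g -153.87 327.11 | Fgx 0.09 Fgy 0.24 Fz -0.26 sd 0.25 Mgx 0.02 q [1.000e-04 5.946e-01 8.040e-01 1.000e-04]
30.17 [536.89 183.82  79.38] F [ 0.3  -0.15  0.51] M [-0.024 -0.037  0.013] gap 23.2 yaw 107.03 tilt [0.0002 0.0001]
```

View pics/w16d.png

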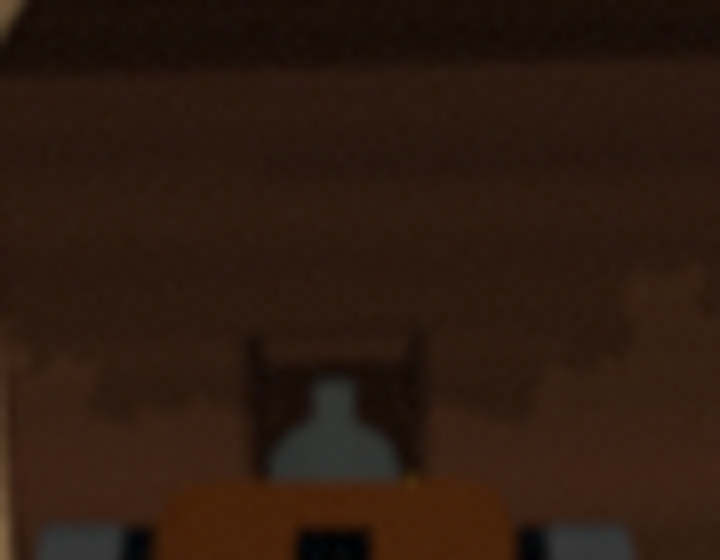

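```bash
python3 - <<'E'
from h import *
import pickle
f=pickle.load(open("w16.pkl","rb"))
px=lambda x,y:(240+x/8-.44,180+y/8-.44)
k=np.radians(17); kx=np.array([np.cos(k),np.sin(k),0])
for r in (330,335,340):
    H=onz(f,px(336,r),36)+7*kx; print(r,H,[(H-onz(f,px(336,380),tz)-3*kx)@kx for tz in (38.3,39.3,40.3)])
E
```

```text
330 [536.23924466 184.42329486  36.        ] [np.float64(0.49883459392066587), np.float64(0.8758504358222813), np.float64(1.2528662777237798)]
335 [536.6545068  184.55059908  36.        ] [np.float64(0.9331719017435162), np.float64(1.3101877436451317), np.float64(1.68720358554663)]
340 [537.07029596 184.67806485  36.        ] [np.float64(1.3680604400521967), np.float64(1.7450762819538124), np.float64(2.1220921238553108)]
```

```bash
python3 -m crank '[[0.0011,0.0002,0,0,0,0,0.015],[0.0011,0.0002,-0.003,0,0,0,0.015],[0.0011,0.0002,-0.006,0,0,0,0.015],[0.0011,0.0002,-0.009,0,0,0,0.015],[0.0011,0.0002,-0.012,0,0,0,0.015],[0.0011,0.0002,-0.012,0,0,0,0.015]]'
python3 -c "from h import *; avg(3)"
python3 -m crank '[[0,0,-0.003,0,0,0,0.015],[0,0,-0.006,0,0,0,0.015],[0,0,-0.009,0,0,0,0.015],[0,0,-0.01,0,0,0,0.015],[0,0,-0.01,0,0,0,0.015]]'
python3 -c "from h import *; avg(3)"
```

```text
clock: 30.67
tcp_pos: [537.3, 183.8, 66.5]
orientation: [-0.0, 0.595, 0.804, -0.001]
wrist_force: [-0.3, -0.0, -1.2]
finger_gap: 23.0
30.82 P [537.65 183.9   66.98] g -153.17 327.46 | Fgx -0.16 Fgy 0.02 Fz -0.76 sd 0.79 Mgx -0.017 q [-1.000e-04  5.946e-01  8.040e-01 -1.000e-04]
clock: 31.23
tcp_pos: [537.6, 183.8, 56.8]
orientation: [-0.0, 0.595, 0.804, -0.0]
wrist_force: [0.0, -0.3, -0.2]
finger_gap: 23.7
31.38 P [537.81 183.95  57.17] g -153.05 327.57 | Fgx 0.27 Fgy 0.18 Fz -0.70 sd 0.29 Mgx 0.007 q [0.     0.5946 0.804  0.    ]
```

Entering freely. I'll go down to just touching at home (TCP z about 45).

```bash
python3 -m crank '[[0,0,-0.003,0,0,0,0.015],[0,0,-0.006,0,0,0,0.015],[0,0,-0.009,0,0,0,0.015],[0,0,-0.011,0,0,0,0.015],[0,0,-0.0118,0,0,0,0.015],[0,0,-0.0122,0,0,0,0.015],[0,0,-0.0122,0,0,0,0.015]]'
python3 -c "from h import *; avg(4)"
```

```text
clock: 31.97
tcp_pos: [537.7, 183.9, 45.1]
orientation: [-0.0, 0.595, 0.804, -0.0]
wrist_force: [-0.1, -0.7, -0.2]
finger_gap: 23.2
32.17 P [537.89 183.96  45.11] g -152.97 327.61 | Fgx 0.00 Fgy -0.19 Fz 0.30 sd 0.38 Mgx -0.035 q [0.000e+00 5.946e-01 8.040e-01 1.000e-04]
```

```bash
python3 -m crank '[[0,0,-0.0005,0,0,0,0.015],[0,0,-0.0008,0,0,0,0.015],[0,0,-0.0008,0,0,0,0.015]]'
python3 -c "from h import *; avg(4)"
```

```text
clock: 32.42
tcp_pos: [537.9, 184.0, 45.0]
orientation: [0.0, 0.595, 0.804, 0.0]
wrist_force: [-1.6, -0.9, 5.9]
finger_gap: 23.2
32.62 P [537.96 183.99  45.06] g -152.92 327.66 | Fgx -1.63 Fgy -1.20 Fz 6.26 sd 0.45 Mgx -0.24 q [1.000e-04 5.946e-01 8.040e-01 1.000e-04]
```

Seated: the key bottoms with 6 N at z=45.06, the same height as before pickup. I'll release to 40 mm (brush clearance) and lift.

```bash
python3 -m crank '[[0,0,0.0005,0,0,0,0.026],[0,0,0.0008,0,0,0,0.03],[0,0,0.0008,0,0,0,0.036],[0,0,0.0008,0,0,0,0.042],[0,0,0.0008,0,0,0,0.042],[0,0,0.0008,0,0,0,0.042],[0,0,0.015,0,0,0,0.042],[0,0,0.03,0,0,0,0.042],[0,0,0.05,0,0,0,0.042],[0,0,0.08,0,0,0,0.042],[0,0,0.11,0,0,0,0.042],[0,0,0.14,0,0,0,0.042],[0,0,0.14,0,0,0,0.042],[0,0,0.14,0,0,0,0.042],[0,0,0.14,0,0,0,0.042]]'
python3 - <<'E'
from h import *
f=grab("wrist","w17.png"); st(); crop(f["image"],245,145,380,235,6,"w17c.png")
import pickle; pickle.dump(f,open("w17.pkl","wb"))
T=grab("top","top2.png");S=grab("scene","scene2.png")
crop(S["image"],290,100,360,210,5,"c2.png")
E
```

```text
clock: 33.87
tcp_pos: [537.3, 183.7, 183.9]
orientation: [-0.0, 0.595, 0.804, -0.0]
wrist_force: [0.2, 0.2, -0.1]
finger_gap: 42.0
33.92 [536.91 183.48 183.28] F [ 0.29 -0.02 -0.12] M [ 0.002 -0.084 -0.038] gap 42.1 yaw 107.03 tilt [-0.002  -0.0009]
```

View pics/w17c.png

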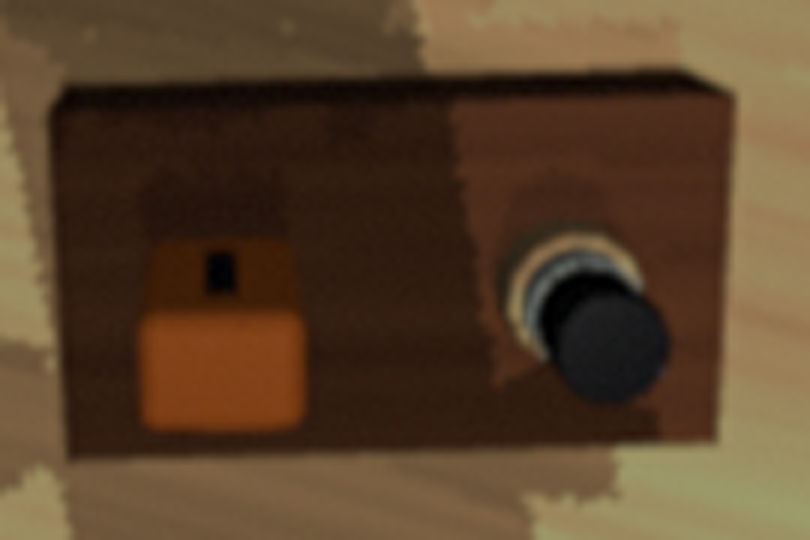

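View pics/top2.png

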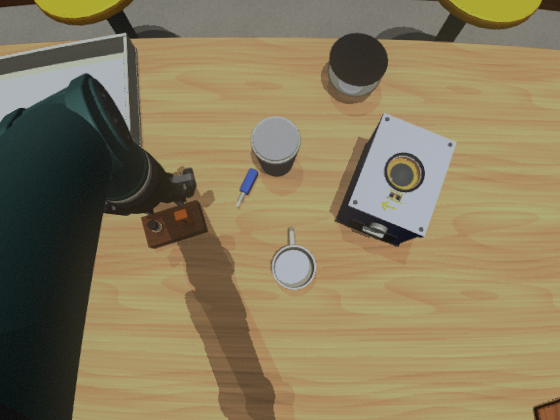

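View pics/w17.png

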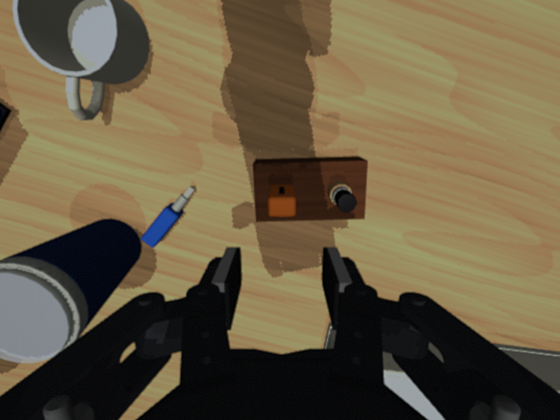

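The key stands upright at (222,370) in the crop, as before pickup. Brush, tumbler and cup look unchanged in the top view. Handing in.

```bash
python3 -c "
from h import *
st(); print(ctrl.close_job())"
```

```text
34.02 [536.8  183.5  182.82] F [-1.23 -0.36  0.86] M [0.023 0.003 0.064] gap 41.9 yaw 107.03 tilt [-0.0029 -0.0012]
the job is handed in; nothing more can be done
None
```

I zeroed the burrs, backed the ring off exactly one click, put the key back home in the stand, and handed the job in at 34 s.

- **Finding the touch:** The first click towards fine was free: the push peaked at about 3.6 N and then fell away. The second push climbed instead of falling. I stopped it at about 4.5 N (4.4 N from the force reading, about 4.75 N from the moment reading) and let it spring back.
- **Backing off:** One stroke towards coarse clicked over at about 3 N. The wrist picture afterwards showed a tooth centred under the slot.
- **Key:** It went into its hole freely and bottomed at TCP height 45.06 mm, against 45.03 mm when I picked it up. It stood upright after release with the gripper clear.
- **Other things:** The brush, tumbler and cup looked unmoved in the last pictures.

**Disagreements:**
- The wrist camera placed the key about 4 mm away from where the fixed cameras did, so I aligned the key relative to the slot and the hole in the wrist pictures instead.
- The blue look-alike key stood upright in the first pictures but was already lying down by 1.6 s, before the gripper had touched anything. I left it there.

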